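Sweep salvaged heat sinks down a chute, catch them in a dish and put them on the scale

ROBOT

A 7-joint arm with a two-finger parallel gripper is mounted at the origin on the work surface. World frame = base frame: x ahead of the robot, y to its left, z up, the work surface at z = 0. Lengths are in m, angles in rad, forces in N, time in s.
With the tool pointing down it reaches from about 0.4 to 0.875 m from the base axis. Payload 19.3 kg.
Tool frame: the origin (TCP) lies at the very end of the fingers, on their centre line; the grasp point (between the pads) lies bot.tcp_to_grasp behind it (bot.tcp_to_grasp is the distance from the TCP to the grasp point, in m); z points along the fingers, y is the direction in which the jaws open and shut (so a half turn about z gives the same grasp; the last joint's range is limited). The gripper opens to 85 mm and grips with 20 to 120 N. Pads are 22 mm wide; open, the fingers measure 114 mm over their backs; the gripper's body (76 mm by 85 mm) begins 54 mm behind the grasp point. The pads swing forward as they close: fully open they stand 13 mm farther back than shut.
Start: joints at [1.223, 0.521, -0.036, 1.599, 0.021, 1.021, -0.113], TCP at [0.171, -0.601, 0.231] pointing down, gripper open.
Joint ranges: [-2.91, 2.91], [-0.3, 2.13], [-1.5, 1.42], [0.17, 2.43], [-1.26, 4.41], [0.16, 1.93], [-2.52, 2.52]. Speed limits (rad/s): [1.89, 1.89, 2.39, 2.39, 3.01, 3.01, 3.01].

INTERFACE

Orientations are given as [roll, pitch, yaw] about the fixed x, y, z axes, in that order (R = Rz(yaw) Ry(pitch) Rx(roll)).
In Python, from workcell import bot gives the robot as it stands.
- The arm moves only by the tool servo_tool, never from a script. Its argument "targets" is a list of rows, each a list of 2 entries, a list of its own where there are three numbers: the shift along the tool's x, y, z in units of 0.05 m (1.0 is 0.05 m), then the turn about the tool's z in units of 5 degrees (1.0 is 5 degrees). A call has 1 to 12 rows; each row shifts and turns the commanded pose from where the row before left it, along the tool's axes as they then stand; what a row does not reach is not made up. A row lasts 1/8 s, in which the tool goes at most 62.5 mm and 10.7 degrees, less where a joint would pass 70% of its speed; a pose out of reach is approached as far as the arm can. A call with a number of a shift or a turn outside -1 to 1 is refused whole. A call with a gripper value outside its range is refused whole. "gripper" is the opening, from -1 (shut) to 1 (fully open), so that 0 is half open, set as the call begins (left out, the last holds). The fingers move at their own pace and stop on an object; "newtons" is the grip in N (left out, the last holds). Time passes only in rows, so rows that do not move let the fingers close. It gives the time, the measured TCP pose, the force and the opening at its end, in the units of the state.
- bot.observe(): the state, without advancing time (a new reading comes with each control period).
- bot.grab_frame(name): name is "scene" or "top" or "wrist"; returns the picture (400x640x3 uint8, blue, green, red); there is no depth.
- bot.get_calibration(name): a dict with "fx", "fy", "cx", "cy" (pixels), "pose" (4x4, takes a point from camera to world coordinates). Camera axes: x right, y up, looking along -z (the intrinsics and any distortion apply to the point x, -y, -z); pixel columns grow to the right and rows downward; lengths in m; the calibration is good to about 2 mm. A picture is of the moment at which its call begins: read the wrist's pose just before it. get_calibration takes no time and is no camera call; for the wrist camera it gives the pose at the moment of the call.
- bot.job_done(): hands the job in, once; it reports no verdict.
The state is a dict: "clock": time; "qpos": joint angles; "qd": joint speeds; "joint_efforts": joint torques, N m; "position": TCP position; "tool_rot": TCP orientation; "force": force on the tool from outside, world axes, zero at the start; "moment": the same for the moment, N m; "grip_width": finger opening in m.
Only numpy, scipy, OpenCV 4.12 (cv2) and the standard library are available. Lean on these libraries where they do the work, as an engineer would, in place of code of your own. Each camera call takes 0.05 s, during which the arm holds its last target.

TASK

Sweep all the heat sinks off the raised panel into the chute with the scraper block held in the gripper, and stand the scraper back on its mat. Then hold the dish by its handle under the chute's mouth and raise it so that its rim lifts the gate by the feet, catch every heat sink in it, and lower it so that the gate falls shut. Move the power brick that lies on the scale onto the cork pad, and set the loaded dish down level in the middle of the scale, leaving the hard drive, mug and screwdriver where they are.

Things in the scene. Friction and masses are not known exactly. Their poses are not given: they have to be found in the camera images.
- stand: fixed sheet-metal stand: a raised flat panel that runs into a chute. Origin on the table under the middle of the edge between them; +y runs back over the panel, -y down the chute, z up. Its legs stand only at y > 0: the space under the chute is free. Absolute sizes are in its frame, in mm.
- panel_edge (a point): middle of the panel's open edge (stand 0, 0, 234 mm). The panel's top is at z 234, from y 0 to y 248, x -64 to 64, with a rim 28 high on the other three sides. Beyond the edge the slick chute, equally wide, falls at 32 degrees; its side walls reach up to z 262.
- chute_lip (a point): middle of the chute floor's lower edge at the mouth (stand 0, -150, 140 mm; underside of the floor z 136). A gate plate closes the mouth. Pieces leave in the stand's -y direction and fly up to 50 mm further as they fall.
- gate (a joint): height in m by which the gate is raised: 0 shut (it falls by its own weight, 120 g), 0.04 fully up; pieces pass from about 0.026. A leg hangs from each end of the gate plate, beside the mouth, and ends in a flat foot.
- gate_feet (a point): midway between the gate's two feet, level with their undersides (93 mm above the table when shut); rises with the gate. The feet lie at stand x 67 to 97 mm on either side, and reach from y -154 to y -212. A dish's side rims raised from below against both feet lift the gate.
- dish: grey open rectangular dish, outside 162 (x) by 135 (y) by 45 mm high, walls and floor 5 mm; origin at the centre of its underside. A black bar handle on the middle of the -y side runs along y from y -67 to y -136 mm, 16 mm thick (x), from z 12 to z 45 mm. About 160 g.
- scraper: scraper block standing on its base: rubber base 75 (x) by 30 (y) by 22 mm high, wooden grip above it 58 (x) by 18 (y), from z 22 to z 62 mm; origin at the centre of the underside. Sweeps along its y.
- mat: fixed black plastic mat 110 by 100 by 4 mm thick, the scraper's home; origin at the centre of its underside.
- scale: fixed bench scale, black base 150 by 150 mm with a square steel platter 130 by 130 mm whose top is 25 mm above the table; origin at the centre of its underside.
- brick: black power brick (charger block without its cable), 50 (x) by 100 (y) by 30 mm high, about 250 g, lying on the scale's platter at the start; origin at the centre of its underside.
- pad: fixed cork pad on the table in front of the chute, 90 (x) by 140 (y) by 4 mm thick; origin at the centre of its underside.
- harddrive: bystander: bare hard drive lying flat, 102 by 147 by 26 mm; origin at the centre of its underside.
- mug: bystander: white mug, 80 mm across, 95 mm high; origin at the centre of its underside.
- screwdriver: bystander: screwdriver lying on the table, handle to its own -x; about 200 mm long.
- sink0: finned aluminium heat sink, 36 by 36 by 22 mm, about 30 g; origin at the centre of its underside. Three to six of them lie on the panel at the start; absent ones read None.
- sink1: finned aluminium heat sink, 36 by 36 by 22 mm, about 30 g; origin at the centre of its underside. Three to six of them lie on the panel at the start; absent ones read None.
- sink2: finned aluminium heat sink, 36 by 36 by 22 mm, about 30 g; origin at the centre of its underside. Three to six of them lie on the panel at the start; absent ones read None.
- sink3: finned aluminium heat sink, 36 by 36 by 22 mm, about 30 g; origin at the centre of its underside. Three to six of them lie on the panel at the start; absent ones read None.
- sink4: finned aluminium heat sink, 36 by 36 by 22 mm, about 30 g; origin at the centre of its underside. Three to six of them lie on the panel at the start; absent ones read None.
- sink5: finned aluminium heat sink, 36 by 36 by 22 mm, about 30 g; origin at the centre of its underside. Three to six of them lie on the panel at the start; absent ones read None.
Things that resemble listed ones, but are neither listed nor needed, are in the scene too. Of the things like the pad, leave any that is red, turquoise or white; of the rest the smaller one is meant.

How it is judged:
On the way, in this order (a step that is already met when the one before it is completed fails the run):
1. every heat sink has been swept off the panel and lies in the chute behind the shut gate, the scraper being held (contact force between the fingers and scraper above 1 N and value of joint gate below 0.008 m and y of sink0 in the frame of stand between -0.158 and -0.004 m and z of each of sink0, sink1, sink2, sink3, sink4, sink5 in the frame of stand above 0.13 m and horizontal distance between each of sink0, sink1, sink2, sink3, sink4, sink5 and stand below 0.17 m and y of sink1 in the frame of stand between -0.158 and -0.004 m and y of sink2 in the frame of stand between -0.158 and -0.004 m and y of sink3 in the frame of stand between -0.158 and -0.004 m and y of sink4 in the frame of stand between -0.158 and -0.004 m and y of sink5 in the frame of stand between -0.158 and -0.004 m), for 0.2 s.
2. the dish, held in the gripper under the chute's mouth, begins to lift the gate (contact force between the fingers and dish above 1 N and value of joint gate above 0.01 m and horizontal distance between dish and chute_lip below 0.085 m and height (world z) of dish above 0.03 m).
3. every heat sink is in the dish, still held clear of the table, and the gate is shut again (contact force between the fingers and dish above 1 N and value of joint gate below 0.006 m and height (world z) of dish above 0.02 m and x of sink0 in the frame of dish between -0.076 and 0.076 m and y of sink0 in the frame of dish between -0.0625 and 0.0625 m and z of sink0 in the frame of dish between 0 and 0.055 m and x of sink1 in the frame of dish between -0.076 and 0.076 m and y of sink1 in the frame of dish between -0.0625 and 0.0625 m and z of sink1 in the frame of dish between 0 and 0.055 m and x of sink2 in the frame of dish between -0.076 and 0.076 m and y of sink2 in the frame of dish between -0.0625 and 0.0625 m and z of sink2 in the frame of dish between 0 and 0.055 m and x of sink3 in the frame of dish between -0.076 and 0.076 m and y of sink3 in the frame of dish between -0.0625 and 0.0625 m and z of sink3 in the frame of dish between 0 and 0.055 m and x of sink4 in the frame of dish between -0.076 and 0.076 m and y of sink4 in the frame of dish between -0.0625 and 0.0625 m and z of sink4 in the frame of dish between 0 and 0.055 m and x of sink5 in the frame of dish between -0.076 and 0.076 m and y of sink5 in the frame of dish between -0.0625 and 0.0625 m and z of sink5 in the frame of dish between 0 and 0.055 m), for 0.2 s.
At the end, for the whole second after the job is handed in: Every heat sink present is in the dish; the dish is level on the scale, centred within 25 mm; the gate is shut; the scraper stands on its mat (centre within 45 mm along each side); the brick lies flat on the pad (centre within 35 mm in pad x, 50 in y); all released and at rest (x of sink0 in the frame of dish between -0.076 and 0.076 m and y of sink0 in the frame of dish between -0.0625 and 0.0625 m and z of sink0 in the frame of dish between 0 and 0.055 m and x of sink1 in the frame of dish between -0.076 and 0.076 m and y of sink1 in the frame of dish between -0.0625 and 0.0625 m and z of sink1 in the frame of dish between 0 and 0.055 m and x of sink2 in the frame of dish between -0.076 and 0.076 m and y of sink2 in the frame of dish between -0.0625 and 0.0625 m and z of sink2 in the frame of dish between 0 and 0.055 m and x of sink3 in the frame of dish between -0.076 and 0.076 m and y of sink3 in the frame of dish between -0.0625 and 0.0625 m and z of sink3 in the frame of dish between 0 and 0.055 m and x of sink4 in the frame of dish between -0.076 and 0.076 m and y of sink4 in the frame of dish between -0.0625 and 0.0625 m and z of sink4 in the frame of dish between 0 and 0.055 m and x of sink5 in the frame of dish between -0.076 and 0.076 m and y of sink5 in the frame of dish between -0.0625 and 0.0625 m and z of sink5 in the frame of dish between 0 and 0.055 m and horizontal distance between dish and scale below 0.025 m and z of dish in the frame of scale between 0.02 and 0.03 m and angle between dish's own z axis and vertical below 0.06 rad and linear speed of each of dish, brick, scraper below 0.02 m/s and value of joint gate below 0.006 m and x of brick in the frame of pad between -0.035 and 0.035 m and y of brick in the frame of pad between -0.05 and 0.05 m and height (world z) of each of brick, scraper below 0.012 m and angle between each of brick, scraper's own z axis and vertical below 0.1 rad and x of scraper in the frame of mat between -0.045 and 0.045 m and y of scraper in the frame of mat between -0.045 and 0.045 m); the robot touches nothing.
It fails at once if the harddrive is pushed more than 30 mm (distance of harddrive from where it was at the start of the episode above 0.03 m).
It fails at once if the mug is pushed more than 30 mm (distance of mug from where it was at the start of the episode above 0.03 m).
It fails at once if the screwdriver is pushed more than 30 mm (distance of screwdriver from where it was at the start of the episode above 0.03 m).
Of sink0, sink1, sink2, sink3, sink4, sink5 only 3 to 6 are there at a start; the rules pass over those that are not, and their reading is None.
At some moment in a run one of scraper, dish, brick, sink0, sink1, sink2, sink3, sink4, sink5 may be knocked a few centimetres aside while the robot is not near it.
It also fails if it takes over 208 s, if anything falls off the work surface, if the arm or the gripper's body presses on something with over 40 N, if the wrist force passes 120 N, or if a joint passes its speed limit or range.

## Working session

There is one attempt and no reset: what is moved stays moved. The work goes in short steps, Python scripts to look and compute and a tool call to move; the robot and the scene stay as the last step left them, time stands still between calls to the robot, and variables do not carry over. Pictures are saved under pics/ and viewed, and the job is handed in when it is done.

Besides the shell and the picture viewer there is one more tool, called after ">>>" as a command line: name --argument value ..., lists and objects as JSON in quotes. servo_tool: Moves the arm, as the interface text tells. Its arguments: {"type":"object","properties":{"targets":{"type":"array","items":{"type":"array"}},"gripper":{"type":"number"},"newtons":{"type":"number"}},"required":["targets"]}

```bash
ls; mkdir -p pics; python3 - <<'E'
from workcell import bot
import cv2
print(bot.observe(), bot.tcp_to_grasp)
for n in ["scene","top","wrist"]:
    f=bot.grab_frame(n); cv2.imwrite(f"pics/{n}0.png",f); c=bot.get_calibration(n); print(n,c)
E
```

```text
pics
{'clock': 0.0, 'qpos': array([ 1.22278391,  0.52203026, -0.03635439,  1.60002232,  0.02117822,
        1.02109338, -0.1127977 ]), 'qd': array([ 0.00041464, -0.00057735, -0.00024791, -0.00055076, -0.00194769,
        0.00093859, -0.00029035]), 'joint_efforts': array([ 1.57952130e-03, -9.27113342e+01,  1.98108561e+00, -3.69935560e+01,
        1.79339165e-02,  8.21678579e-03, -6.06264121e-05]), 'position': array([ 0.17129664, -0.6007047 ,  0.23071017]), 'tool_rot': array([-3.14042433e+00,  5.19936870e-05,  2.77817053e-01]), 'force': array([-0.18363611,  0.24420031, -0.12931781]), 'moment': array([-0.00192576,  0.03475173, -0.03793232]), 'grip_width': 0.08559646051007043} 0.0187
scene {'fx': 443.1146205119009, 'fy': 443.1146205119009, 'cx': 319.07001021289784, 'cy': 196.27241672727345, 'pose': array([[-0.75087499, -0.54334159,  0.37545528,  0.99856778],
       [ 0.660438  , -0.62022618,  0.42325068,  0.61739943],
       [ 0.0028975 ,  0.56577328,  0.82455576,  1.20544602],
       [ 0.        ,  0.        ,  0.        ,  1.        ]])}
top {'fx': 415.7098165993023, 'fy': 415.7098165993023, 'cx': 322.22003729234996, 'cy': 205.91501230437683, 'pose': array([[ 0.02625605,  0.99136202, -0.12849886,  0.36797349],
       [-0.99963648,  0.02524991, -0.00945302,  0.05484011],
       [-0.00612678,  0.12870034,  0.9916646 ,  1.28440715],
       [ 0.        ,  0.        ,  0.        ,  1.        ]])}
wrist {'fx': 357.7612386709565, 'fy': 357.7612386709565, 'cx': 317.0474104664413, 'cy': 197.35826341140728, 'pose': array([[ 2.74583016e-01,  9.17477158e-01,  2.87819095e-01,
         2.45018444e-01],
       [-9.61562880e-01,  2.62304152e-01,  8.11995040e-02,
        -5.80239886e-01],
       [-9.97453495e-04, -2.99052163e-01,  9.54236244e-01,
         3.72410928e-01],
       [ 0.00000000e+00,  0.00000000e+00,  0.00000000e+00,
         1.00000000e+00]])}
```

View pics/scene0.png

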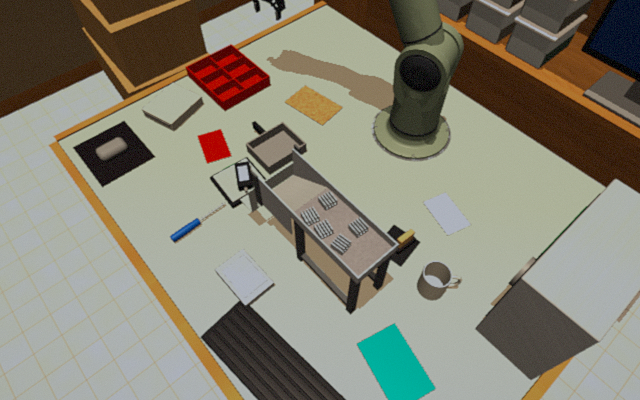

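View pics/top0.png

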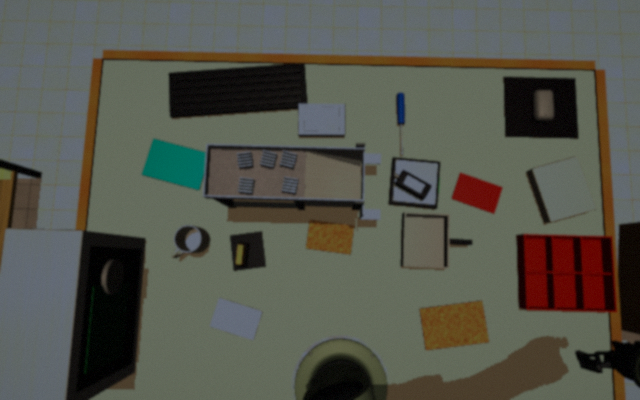

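View pics/wrist0.png

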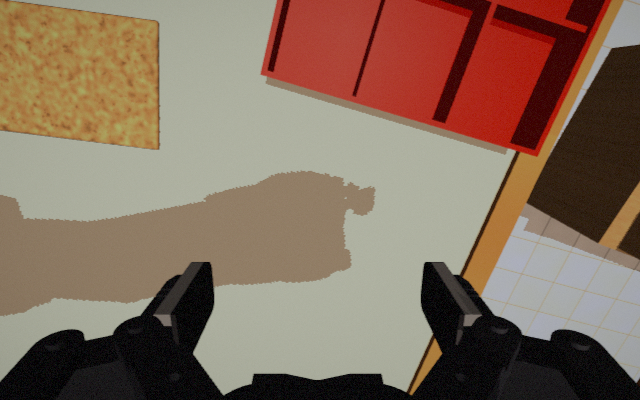

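The top view has the robot at the bottom, with image right being world -y. The stand runs left to right at about (285,173), the scraper on its black mat is at (241,252), and the dish at (425,241) has its handle pointing right. The scale with the brick is at (413,183). Two cork pads are visible, at (330,237) and at (454,325), and the second is larger. I'll enlarge the details next.

```bash
cat > h.py <<'E'
import numpy as np, cv2
from workcell import bot
def ray(c,u,v):
    d=np.array([(u-c['cx'])/c['fx'],-(v-c['cy'])/c['fy'],-1.0]); P=c['pose']
    return P[:3,3],P[:3,:3]@d
def onz(c,u,v,z):
    o,d=ray(c,u,v); return o+d*(z-o[2])/d[2]
def proj(c,p):
    P=c['pose']; q=P[:3,:3].T@(np.asarray(p,float)-P[:3,3]); return np.array([c['cx']+c['fx']*q[0]/-q[2], c['cy']+c['fy']*q[1]/q[2]])
def tri(c1,p1,c2,p2):
    o1,d1=ray(c1,*p1);o2,d2=ray(c2,*p2)
    A=np.stack([d1,-d2],1);s=np.linalg.lstsq(A,o2-o1,rcond=None)[0]
    a=o1+d1*s[0];b=o2+d2*s[1];return (a+b)/2,np.linalg.norm(a-b)
def crop(src,x0,y0,x1,y1,k,out,gain=1.0):
    f=cv2.imread(src)[y0:y1,x0:x1]; f=cv2.convertScaleAbs(f,alpha=gain)
    cv2.imwrite(out,cv2.resize(f,None,fx=k,fy=k,interpolation=cv2.INTER_CUBIC))
E
python3 - <<'E'
from h import *
crop('pics/top0.png',140,130,340,280,4,'pics/a1.png',1.8)
crop('pics/top0.png',300,130,500,280,4,'pics/a2.png',1.8)
crop('pics/scene0.png',190,110,350,230,5,'pics/a3.png',1.3)
crop('pics/scene0.png',260,150,460,300,4,'pics/a4.png',1.3)
E
```

```text
(no output)
```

View pics/a1.png

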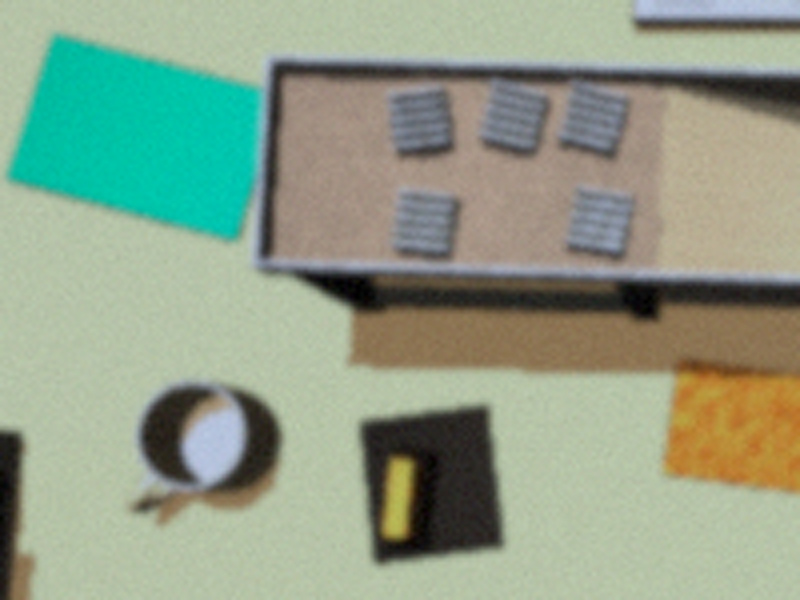

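View pics/a2.png

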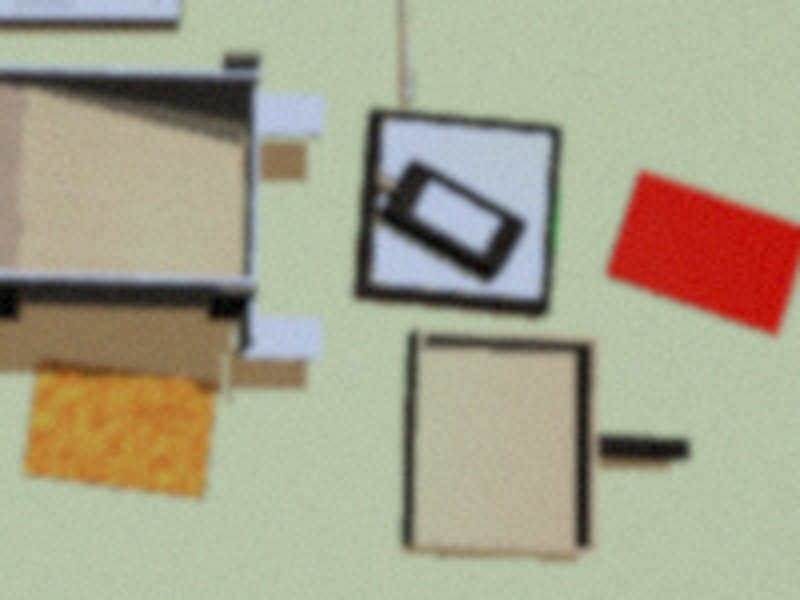

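View pics/a3.png

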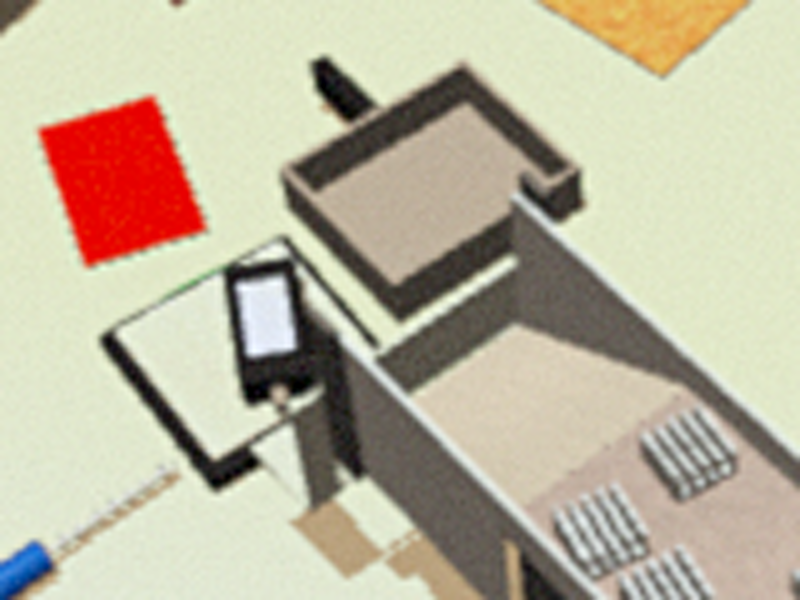

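View pics/a4.png

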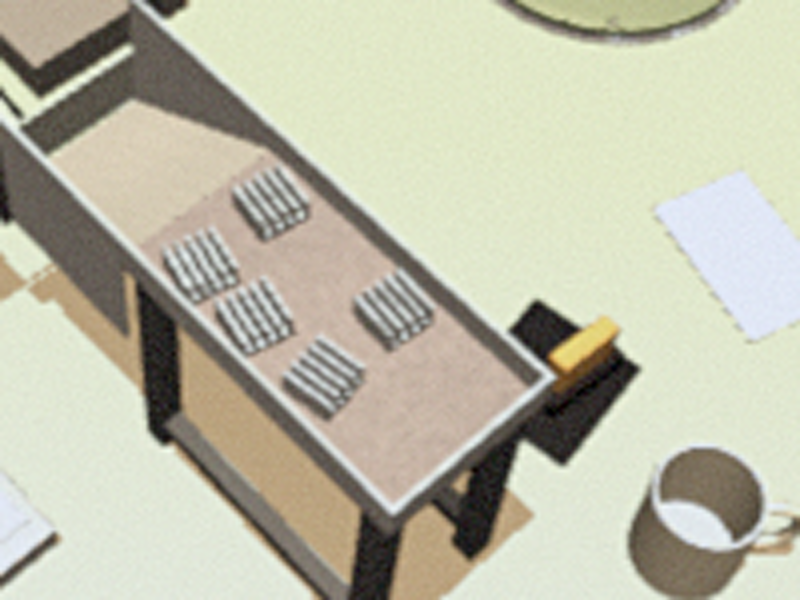

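```bash
cat > m1.py <<'E'
from h import *
T=bot.get_calibration('top');S=bot.get_calibration('scene')
def s(p,x0,y0,k): return ((p[0]+.5)/k-.5+x0,(p[1]+.5)/k-.5+y0)
a1=lambda x,y:s((x,y),140,130,4); a2=lambda x,y:s((x,y),300,130,4)
a3=lambda x,y:s((x,y),190,110,5); a4=lambda x,y:s((x,y),260,150,4)
def t(n,p,q):
    r,e=tri(T,p,S,q); print(n,r.round(4),'err',round(e,4))
if __name__=='__main__':
    t('back near rim',a1(257,270),a4(552,375)); t('back far rim',a1(268,58),a4(388,515))
    t('end near wall',a2(255,282),a3(515,190)); t('end far wall',a2(258,70),a3(332,325))
    t('scale cA',a2(560,128),a3(105,337)); t('scale cB',a2(548,313),a3(283,238)); t('scale c',a2(374,110),a3(215,490))
    t('dish far +x -y',a2(593,342),a3(283,175));t('dish -x -y',a2(592,548),a3(463,65));t('dish +x+y',a2(413,332),a3(400,295))
    t('handle end',a2(688,448),a3(318,62))
    t('mat',a1(488,406),a4(565,465)); t('mat',a1(502,546),a4(638,368))
    t('grip',a1(392,457),a4(555,355)); t('grip2',a1(385,540),a4(605,320))
    for n,p in [('mug',a1(205,440))]: print(n,onz(T,*p,0.095))
    print('pad');[print(onz(T,*a2(x,y),.004).round(4)) for x,y in [(38,368),(25,472),(202,497),(215,382)]]
    print('mat');[print(onz(T,*a1(x,y),.004).round(4)) for x,y in [(360,422),(488,406),(502,546),(376,563)]]
    print('gripz.062');[print(onz(T,*a1(x,y),.062).round(4)) for x,y in [(392,457),(416,459),(408,542),(383,538)]]
    print('scale');[print(onz(T,*a2(x,y),.02).round(4)) for x,y in [(374,110),(560,128),(548,313),(357,297)]]
    print('brick top .055');[print(onz(T,*a2(x,y),.055).round(4)) for x,y in [(418,160),(525,222),(490,281),(383,213)]]
    print('dish rim .045');[print(onz(T,*a2(x,y),.045).round(4)) for x,y in [(413,332),(593,342),(592,548),(405,547)]]
    print('handle .045');[print(onz(T,*a2(x,y),.045).round(4)) for x,y in [(688,440),(688,458),(602,437),(602,458)]]
    print('rims .262');[print(onz(T,*p,.262).round(4)) for p in [a1(268,58),a1(257,270),a2(255,282),a2(258,70)]]
    print('sinks .256');[print(onz(T,*a1(x,y),.256).round(4)) for x,y in [(420,120),(514,115),(594,117),(425,221),(600,220)]]
E
python3 m1.py
```

```text
back near rim [0.5157 0.3605 0.259 ] err 0.0008
back far rim [0.6527 0.3613 0.2587] err 0.003
end near wall [ 0.5172 -0.037   0.2651] err 0.0003
end far wall [ 0.6507 -0.0348  0.2603] err 0.007
scale cA [ 0.6796 -0.2938  0.0154] err 0.0035
scale cB [ 0.5362 -0.286   0.011 ] err 0.0009
scale c [ 0.6925 -0.1504  0.0061] err 0.004
dish far +x -y [ 0.512  -0.3134  0.0352] err 0.0015
dish -x -y [ 0.3574 -0.3074  0.0434] err 0.0009
dish +x+y [ 0.5157 -0.1774  0.0342] err 0.0002
handle end [ 0.4329 -0.3802  0.0412] err 0.001
mat [ 0.4299  0.2988 -0.0634] err 0.0885
mat [ 0.3189  0.2809 -0.0674] err 0.0833
grip [0.4094 0.3048 0.0818] err 0.007
grip2 [0.3515 0.3073 0.0696] err 0.0121
mug [0.41532004 0.43924571 0.095     ]
pad
[0.4839 0.1062 0.004 ]
[0.4037 0.1138 0.004 ]
[ 0.3882 -0.0222  0.004 ]
[ 0.4766 -0.0306  0.004 ]
mat
[0.4359 0.35   0.004 ]
[0.4507 0.2518 0.004 ]
[0.3443 0.2363 0.004 ]
[0.3289 0.3319 0.004 ]
gripz.062
[0.4078 0.3117 0.062 ]
[0.4068 0.294  0.062 ]
[0.3464 0.2968 0.062 ]
[0.3488 0.3152 0.062 ]
scale
[ 0.6904 -0.1496  0.02  ]
[ 0.6797 -0.2939  0.02  ]
[ 0.5347 -0.2832  0.02  ]
[ 0.5433 -0.1372  0.02  ]
brick top .055
[ 0.6438 -0.1772  0.055 ]
[ 0.5984 -0.2573  0.055 ]
[ 0.553  -0.2309  0.055 ]
[ 0.6026 -0.151   0.055 ]
dish rim .045
[ 0.5145 -0.1755  0.045 ]
[ 0.5104 -0.31    0.045 ]
[ 0.3577 -0.3073  0.045 ]
[ 0.3548 -0.1698  0.045 ]
handle .045
[ 0.439  -0.3794  0.045 ]
[ 0.4257 -0.3791  0.045 ]
[ 0.4396 -0.3157  0.045 ]
[ 0.424  -0.3155  0.045 ]
rims .262
[0.6508 0.3615 0.262 ]
[0.515  0.3599 0.262 ]
[ 0.5176 -0.0372  0.262 ]
[ 0.6528 -0.0373  0.262 ]
sinks .256
[0.6145 0.2643 0.256 ]
[0.6192 0.2049 0.256 ]
[0.6192 0.1541 0.256 ]
[0.5497 0.2579 0.256 ]
[0.5531 0.1479 0.256 ]
```

```bash
cat >> h.py <<'E'
from scipy.spatial.transform import Rotation as Ro
def plan(*wps,dec=2):
    """wps: (x,y,z,yaw,n)"""
    o=bot.observe(); R=Ro.from_euler('xyz',o['tool_rot']); p=o['position'].copy()
    r,pi,y=o['tool_rot']; print('at',p.round(4),o['tool_rot'].round(3),'t',o['clock'])
    rows=[]
    for (X,Y,Z,W,n) in wps:
        for i in range(n):
            k=n-i; d=(np.array([X,Y,Z])-p)/k; dy=((W-y+np.pi)%(2*np.pi)-np.pi)/k if abs(W-y)>np.pi and False else (W-y)/k
            sh=(R.inv().apply(d)/.05).round(dec); tu=round(-np.degrees(dy)/5,dec)
            rows.append([[float(a) for a in sh],tu])
            p=p+R.apply(sh*.05); y-=np.radians(tu*5); R=R*Ro.from_euler('z',np.radians(tu*5))
        if max(abs(np.array([r[0] for r in rows])).max(),max(abs(r[1]) for r in rows))>1: print('TOO BIG')
    for i in range(0,len(rows),12): print(str(rows[i:i+12]).replace(' ',''))
    print('end',p.round(4),y)
E
python3 - <<'E'
from h import *
plan((.30,-.52,.42,.6,6),(.52,-.20,.42,1.3,9),(.53,.12,.42,2.1,10),(.38,.30,.42,3.09,12))
E
```

```text
at [ 0.1713 -0.6008  0.2309] [-3.141  0.     0.278] t 0.15
[[[0.49,-0.14,-0.63],np.float64(-0.62)],[[0.49,-0.12,-0.63],np.float64(-0.61)],[[0.5,-0.09,-0.63],np.float64(-0.62)],[[0.5,-0.06,-0.63],np.float64(-0.61)],[[0.51,-0.03,-0.63],np.float64(-0.62)],[[0.5,-0.01,-0.63],np.float64(-0.61)],[[0.81,-0.31,0.0],np.float64(-0.89)],[[0.83,-0.25,0.0],np.float64(-0.89)],[[0.84,-0.18,0.0],np.float64(-0.89)],[[0.85,-0.12,0.0],np.float64(-0.89)],[[0.86,-0.05,0.0],np.float64(-0.89)],[[0.86,0.02,0.0],np.float64(-0.89)]]
[[[0.86,0.08,0.0],np.float64(-0.89)],[[0.85,0.15,0.0],np.float64(-0.9)],[[0.84,0.22,0.0],np.float64(-0.89)],[[0.62,-0.15,0.0],np.float64(-0.92)],[[0.63,-0.1,0.0],np.float64(-0.92)],[[0.64,-0.05,0.0],np.float64(-0.92)],[[0.64,0.0,0.0],np.float64(-0.92)],[[0.64,0.05,0.0],np.float64(-0.92)],[[0.63,0.1,0.0],np.float64(-0.91)],[[0.62,0.15,0.0],np.float64(-0.92)],[[0.61,0.2,0.0],np.float64(-0.91)],[[0.59,0.25,0.0],np.float64(-0.92)]]
[[[0.57,0.31,0.01],np.float64(-0.91)],[[0.39,-0.06,0.0],np.float64(-0.95)],[[0.39,-0.03,0.0],np.float64(-0.95)],[[0.39,-0.0,0.0],np.float64(-0.94)],[[0.39,0.03,0.0],np.float64(-0.95)],[[0.38,0.06,0.0],np.float64(-0.94)],[[0.38,0.09,0.0],np.float64(-0.95)],[[0.37,0.13,0.0],np.float64(-0.94)],[[0.36,0.16,0.0],np.float64(-0.95)],[[0.34,0.18,0.0],np.float64(-0.94)],[[0.33,0.21,0.0],np.float64(-0.95)],[[0.31,0.24,0.0],np.float64(-0.94)]]
[[[0.29,0.27,0.0],np.float64(-0.95)]]
end [0.3799 0.3002 0.4201] 3.090386517133946
```

>>> servo_tool --targets '[[[0.5,-0.1,-0.6],-0.6],[[0.5,-0.1,-0.6],-0.6],[[0.5,-0.1,-0.6],-0.6],[[0.5,-0.1,-0.6],-0.6],[[0.5,0,-0.6],-0.6],[[0.5,0,-0.6],-0.6],[[0.8,-0.3,0],-0.9],[[0.8,-0.3,0],-0.9],[[0.8,-0.2,0],-0.9],[[0.8,-0.1,0],-0.9],[[0.8,0,0],-0.9],[[0.8,0,0],-0.9]]'

```text
clock: 1.65
position: [0.4416, -0.3183, 0.4111]
tool_rot: [-3.141, -0.0, 1.066]
force: [0.4, -0.3, 0.6]
grip_width: 0.0856
```

>>> servo_tool --targets '[[[0.8,0.1,0],-0.9],[[0.8,0.1,0],-0.9],[[0.8,0.2,0],-0.9],[[0.6,-0.2,0],-0.9],[[0.6,-0.1,0],-0.9],[[0.6,0,0],-0.9],[[0.6,0,0],-0.9],[[0.6,0,0],-0.9],[[0.6,0.1,0],-0.9],[[0.6,0.2,0],-0.9],[[0.6,0.2,0],-0.9],[[0.6,0.2,0],-0.9]]'

```text
clock: 3.15
position: [0.5171, 0.0603, 0.4113]
tool_rot: [3.142, -0.0, 2.011]
force: [0.5, -0.5, 0.9]
grip_width: 0.085
```

```bash
sed -i 's/tu=round(-np.degrees(dy)\/5,dec)/tu=float(round(-np.degrees(dy)\/5,dec))/' h.py; python3 - <<'E'
from h import *
plan((.34,.30,.30,3.09,12),dec=1)
E
```

```text
at [0.5171 0.0603 0.4113] [ 3.142 -0.     2.011] t 3.15
TOO BIG
[[[0.5,-0.1,0.2],-1.0],[[0.5,-0.1,0.2],-1.0],[[0.5,-0.0,0.2],-1.0],[[0.5,0.0,0.2],-1.0],[[0.5,0.1,0.2],-1.0],[[0.5,0.1,0.2],-1.1],[[0.5,0.2,0.2],-1.0],[[0.4,0.2,0.2],-1.1],[[0.4,0.2,0.2],-1.0],[[0.4,0.3,0.1],-1.1],[[0.4,0.3,0.2],-1.0],[[0.3,0.4,0.1],-1.1]]
end [0.3404 0.3003 0.3013] 3.092886877183618
```

>>> servo_tool --targets '[[[0.5,-0.1,0.2],-1],[[0.5,-0.1,0.2],-1],[[0.5,0,0.2],-1],[[0.5,0,0.2],-1],[[0.5,0.1,0.2],-1],[[0.5,0.1,0.2],-1],[[0.5,0.2,0.2],-1],[[0.4,0.2,0.2],-1],[[0.4,0.2,0.2],-1],[[0.4,0.3,0.2],-1],[[0.4,0.3,0.2],-1],[[0.3,0.4,0.2],-1]]'

```text
clock: 4.65
position: [0.3428, 0.3016, 0.2907]
tool_rot: [-3.142, 0.0, 3.058]
force: [1.1, -0.0, -0.8]
grip_width: 0.0852
```

```bash
python3 - <<'E'
from h import *
import pickle
f=bot.grab_frame('wrist'); 
c=bot.get_calibration('wrist'); pickle.dump(c,open('w1.pkl','wb')); cv2.imwrite('pics/w1.png',f)
print(bot.observe()['position'],bot.observe()['tool_rot'],c['pose'][:3,3])
E
```

```text
[0.3410936  0.30381768 0.28989529] [ 3.14076150e+00 -1.32407382e-03  3.06559192e+00] [0.26480055 0.30918446 0.43154235]
```

View pics/w1.png

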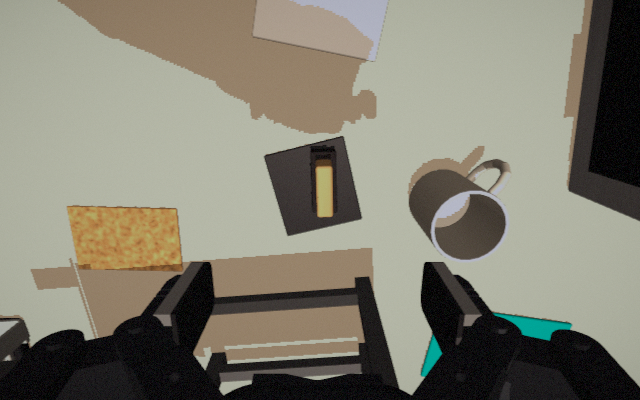

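The wrist view shows the scraper's yellow grip at (325,191), the mat corners at (265,155), (344,137), (361,219) and (288,235), and the near cork pad at (125,238).

```bash
python3 - <<'E'
from h import *
import pickle
from m1 import a1,T
c=pickle.load(open('w1.pkl','rb')); f=cv2.imread('pics/w1.png')
h=cv2.cvtColor(f,cv2.COLOR_BGR2HSV)
m=cv2.inRange(h,(15,100,120),(35,255,255)); 
cs=cv2.findContours(m,0,2)[0]
for k in cs:
    if cv2.contourArea(k)>300:
        print(cv2.contourArea(k),cv2.boundingRect(k))
        b=cv2.boxPoints(cv2.minAreaRect(k)); print(b.round(1).tolist())
        for z in ((.062,) if cv2.boundingRect(k)[0]>250 else (.004,)):
            print(z,[onz(c,*p,z).round(4)[:2].tolist() for p in b])
print('mat',[onz(c,*p,.004).round(4)[:2].tolist() for p in [(265,155),(344,137),(361,219),(288,235)]])
print('pad',[onz(c,*p,.004).round(4)[:2].tolist() for p in [(68,206),(177,208),(182,271),(79,269)]])
# height of grip: tri top view far corners
for p,q in [((392,457),(334,217)),((416,459),(317,217)),((408,542),(316,165)),((383,538),(333,165))]:
    print('grip tri',tri(T,a1(*p),c,q))
E
```

```text
6379.0 (67, 206, 116, 66)
[[65.69999694824219, 268.6000061035156], [67.0, 205.3000030517578], [183.3000030517578, 207.8000030517578], [182.0, 271.1000061035156]]
0.004 [[0.4725, -0.0424], [0.3851, -0.0153], [0.3995, 0.1301], [0.4879, 0.1116]]
770.0 (316, 166, 17, 51)
[[316.0, 166.0], [332.0, 166.0], [332.0, 216.0], [316.0, 216.0]]
0.062 [[0.3458, 0.3024], [0.3471, 0.3192], [0.4031, 0.3157], [0.4018, 0.2981]]
mat [[0.3403, 0.241], [0.326, 0.3373], [0.4317, 0.3534], [0.4467, 0.2582]]
pad [[0.3861, -0.0143], [0.3992, 0.1221], [0.4878, 0.1116], [0.4744, -0.0249]]
grip tri (array([0.40915247, 0.31655149, 0.04688104]), np.float64(0.003742656418090347))
grip tri (array([0.40784859, 0.29782941, 0.04730063]), np.float64(0.0022423875358546217))
grip tri (array([0.34715228, 0.30111159, 0.04590158]), np.float64(0.003051177273164011))
grip tri (array([0.34926232, 0.31995139, 0.04411079]), np.float64(0.002405367910604294))
```

```bash
python3 - <<'E'
from h import *
import pickle
from m1 import a1,T
c=bot.get_calibration('wrist');f=bot.grab_frame('wrist');c2=bot.get_calibration('wrist'); cv2.imwrite('pics/w2.png',f)
print(c['pose'][:3,3]-c2['pose'][:3,3])
h=cv2.cvtColor(f,cv2.COLOR_BGR2HSV)
m=cv2.inRange(h,(15,100,120),(35,255,255)); 
for k in cv2.findContours(m,0,2)[0]:
    if 300<cv2.contourArea(k)<3000:
        x,y,w,hh=cv2.boundingRect(k);print(x,y,w,hh)
        cor=[(x+w,y+hh),(x,y+hh),(x,y),(x+w,y)]
        for p,q in zip([(392,457),(416,459),(408,542),(383,538)],cor):
            r,e=tri(T,a1(*p),c,q); print('grip tri',r.round(4),round(e,4), onz(c,*q,.066).round(4))
cv2.imwrite('pics/w2c.png',cv2.resize(cv2.convertScaleAbs(f[120:250,240:380],alpha=1.8),None,fx=5,fy=4.6))
E
```

```text
[-0.00082817  0.00075849 -0.00047075]
313 168 18 52
grip tri [0.4084 0.3134 0.0586] 0.0022 [0.4062 0.3142 0.066 ]
grip tri [0.4069 0.2944 0.0603] 0.0001 [0.4047 0.2946 0.066 ]
grip tri [0.3472 0.2981 0.0601] 0.0026 [0.3468 0.2992 0.066 ]
grip tri [0.3495 0.3172 0.0571] 0.0025 [0.3482 0.318  0.066 ]
```

View pics/w2c.png

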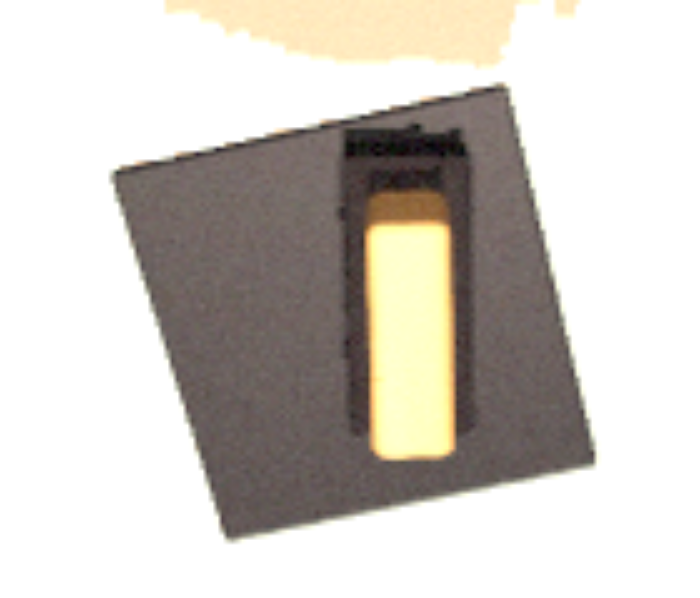

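```bash
python3 - <<'E'
from h import *
plan((.3765,.3065,.10,3.077,6),(.3765,.3065,.030,3.077,4))
E
```

```text
at [0.3418 0.3026 0.2903] [ 3.141e+00 -2.000e-03  3.061e+00] t 4.75
[[[-0.12,0.02,0.63],-0.03],[[-0.11,0.02,0.64],-0.03],[[-0.12,0.02,0.63],-0.03],[[-0.11,0.02,0.64],-0.03],[[-0.12,0.02,0.63],-0.03],[[-0.11,0.03,0.64],-0.03],[[-0.0,-0.0,0.35],-0.0],[[-0.0,-0.0,0.35],-0.0],[[-0.0,-0.0,0.35],-0.0],[[-0.0,-0.0,0.35],-0.0]]
end [0.3763 0.3067 0.0298] 3.0765769559791236
```

>>> servo_tool --targets '[[[-0.12,0.02,0.63],-0.03],[[-0.12,0.02,0.63],-0.03],[[-0.12,0.02,0.63],-0.03],[[-0.11,0.02,0.63],-0.03],[[-0.11,0.02,0.63],-0.03],[[-0.11,0.02,0.63],-0.03],[[0,0,0.35],0],[[0,0,0.35],0],[[0,0,0.35],0],[[0,0,0.35],0],[[0,0,0],0],[[0,0,0],0]]'

```text
clock: 6.25
position: [0.3788, 0.304, 0.0328]
tool_rot: [3.141, 0.0, 3.069]
force: [-0.3, -0.0, 0.2]
grip_width: 0.0854
```

>>> servo_tool --targets '[[[0,0,0],0],[[0,0,0],0],[[0,0,0],0],[[0,0,0],0],[[0,0,0],0],[[0,0,0],0],[[0,0,0],0],[[0,0,0],0]]' --gripper -1 --newtons 60

```text
clock: 7.25
position: [0.3787, 0.3037, 0.0323]
tool_rot: [-3.142, -0.0, 3.069]
force: [-0.4, 0.0, 0.7]
grip_width: 0.017
```

```bash
python3 - <<'E'
from h import *
plan((.3765,.3065,.37,3.12,10),(.50,.30,.37,3.142,3),(.563,.323,.37,3.142,3))
E
```

```text
at [0.3787 0.3037 0.0323] [-3.142 -0.     3.069] t 7.25
[[[0.0,0.01,-0.68],-0.06],[[0.01,0.0,-0.67],-0.06],[[0.0,0.01,-0.68],-0.06],[[0.01,0.0,-0.67],-0.06],[[0.0,0.01,-0.68],-0.06],[[0.01,0.0,-0.67],-0.06],[[0.0,0.01,-0.68],-0.06],[[0.01,0.0,-0.67],-0.06],[[0.0,0.01,-0.68],-0.05],[[0.01,0.0,-0.67],-0.06],[[-0.83,-0.02,-0.0],-0.08],[[-0.82,-0.03,-0.0],-0.09]]
[[[-0.83,-0.04,-0.0],-0.08],[[-0.42,0.15,-0.0],-0.0],[[-0.42,0.15,-0.0],-0.0],[[-0.42,0.16,-0.0],-0.0]]
end [0.5632 0.3231 0.3698] 3.1418857529397664
```

>>> servo_tool --targets '[[[0,0,-0.68],-0.06],[[0,0,-0.68],-0.06],[[0,0,-0.68],-0.06],[[0,0,-0.68],-0.06],[[0,0,-0.68],-0.06],[[0,0,-0.68],-0.06],[[0,0,-0.68],-0.06],[[0,0,-0.68],-0.06],[[0,0,-0.68],-0.06],[[0,0,-0.68],-0.06],[[0,0,0],-0.2],[[0,0,0],-0.1]]'

```text
clock: 8.75
position: [0.3785, 0.3033, 0.3716]
tool_rot: [-3.141, -0.0, -3.136]
force: [-0.0, -0.4, -0.9]
grip_width: 0.0171
```

```bash
python3 - <<'E'
from h import *
f=bot.grab_frame('scene'); cv2.imwrite('pics/s1.png',f)
crop('pics/s1.png',230,120,470,300,3,'pics/s1c.png',1.3)
plan((.50,.30,.37,3.142,3),(.563,.323,.37,3.142,3))
E
```

```text
at [0.3785 0.3033 0.3714] [-3.141e+00 -1.000e-03 -3.135e+00] t 8.8
TOO BIG
TOO BIG
[[[-0.81,-0.03,0.01],-23.98],[[0.43,-0.69,0.01],-23.98],[[0.39,0.71,0.0],-23.97],[[-0.42,0.15,0.0],-0.0],[[-0.42,0.15,0.0],-0.0],[[-0.42,0.16,0.0],-0.0]]
end [0.5631 0.3231 0.3702] 3.1417880381269847
```

View pics/s1c.png

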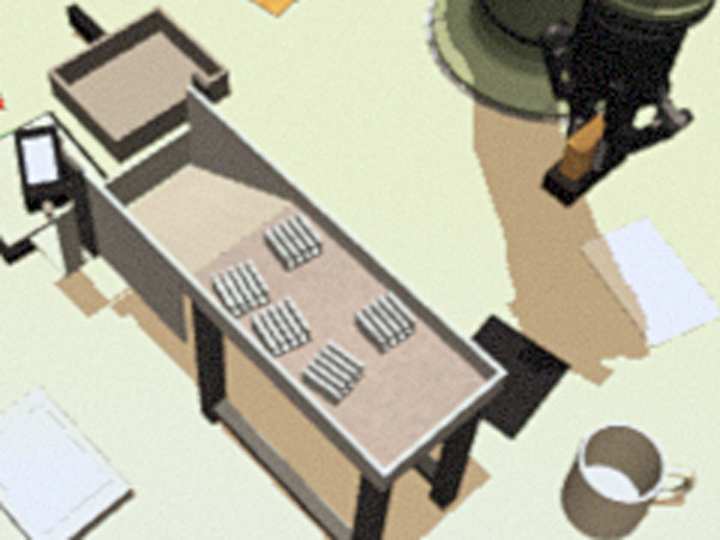

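```bash
sed -i "s/    rows=\[\]/    y=y%(2*np.pi) if wps[0][3]>2 else y\n    rows=[]/" h.py; python3 - <<'E'
from h import *
plan((.50,.31,.37,3.148,3),(.563,.322,.36,3.148,3),(.563,.322,.275,3.148,4))
E
```

```text
at [0.3785 0.3033 0.3714] [-3.141e+00 -1.000e-03 -3.135e+00] t 8.8
[[[-0.81,0.04,0.01],-0.0],[[-0.81,0.04,0.01],-0.0],[[-0.81,0.04,0.0],-0.0],[[-0.42,0.08,0.07],-0.0],[[-0.42,0.08,0.07],-0.0],[[-0.42,0.07,0.06],-0.0],[[-0.0,0.0,0.43],-0.0],[[-0.0,0.0,0.42],-0.0],[[-0.0,0.0,0.43],-0.0],[[-0.0,0.0,0.42],-0.0]]
end [0.5628 0.3219 0.2752] 3.147896690508965
```

>>> servo_tool --targets '[[[-0.8,0.04,0],0],[[-0.8,0.04,0],0],[[-0.8,0.04,0],0],[[-0.43,0.08,0.07],0],[[-0.43,0.08,0.07],0],[[-0.43,0.08,0.07],0],[[0,0,0.42],0],[[0,0,0.42],0],[[0,0,0.42],0],[[0,0,0.42],0],[[0,0,0],0],[[0,0,0],0]]'

```text
clock: 10.3
position: [0.5631, 0.323, 0.2781]
tool_rot: [3.141, -0.0, -3.136]
force: [0.5, 0.1, -1.0]
grip_width: 0.0173
```

```bash
python3 - <<'E'
from h import *
f=bot.grab_frame('scene'); cv2.imwrite('pics/s2.png',f)
crop('pics/s2.png',230,120,470,300,3,'pics/s2c.png',1.3)
f=bot.grab_frame('top'); cv2.imwrite('pics/t2.png',f)
crop('pics/t2.png',140,130,340,280,4,'pics/t2c.png',1.8)
plan((.563,.322,.263,3.148,3))
E
```

```text
at [0.5632 0.323  0.2785] [ 3.141e+00  1.000e-03 -3.136e+00] t 10.4
[[[0.0,-0.01,0.1],-0.0],[[0.0,-0.0,0.11],-0.01],[[0.01,-0.01,0.1],-0.0]]
end [0.5628 0.322  0.263 ] 3.1479604138098116
```

View pics/s2c.png

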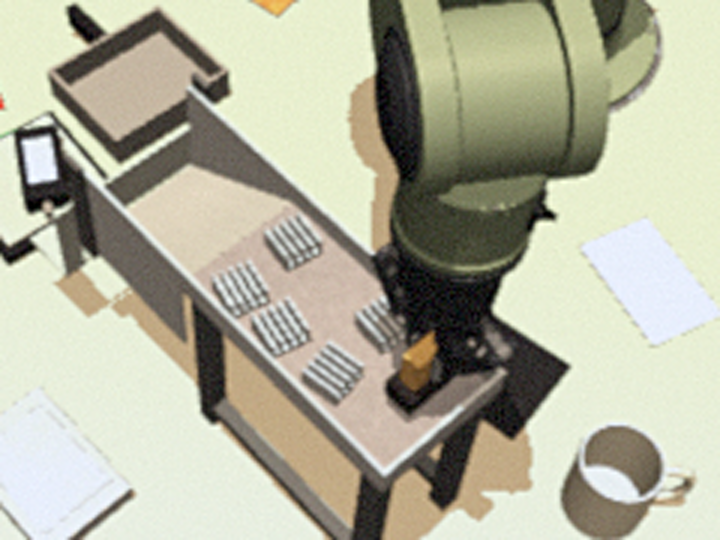

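View pics/t2c.png

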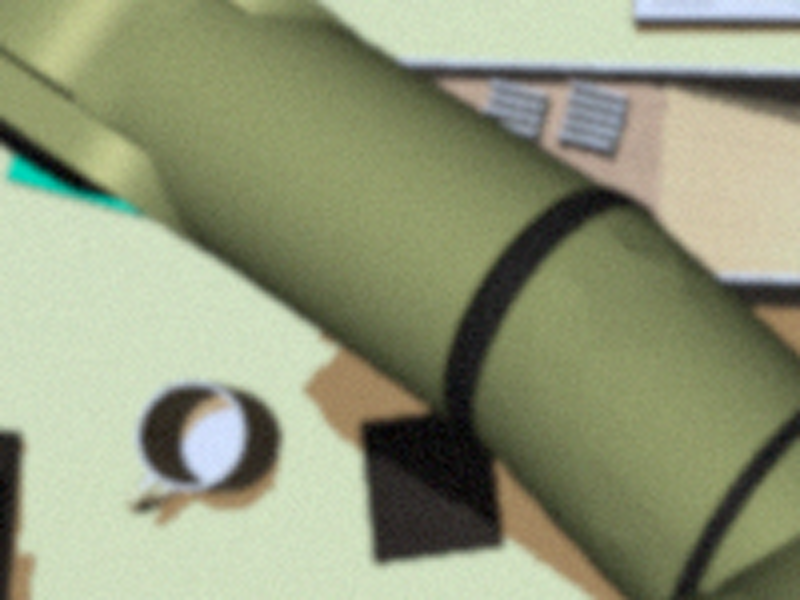

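>>> servo_tool --targets '[[[0,0,0.1],0],[[0,0,0.1],0],[[0,0,0.08],0],[[0,0,0],0],[[0,0,0],0]]'

```text
clock: 11.02
position: [0.5631, 0.3228, 0.2639]
tool_rot: [3.141, 0.0, -3.136]
force: [0.4, 0.3, -1.8]
grip_width: 0.0174
```

>>> servo_tool --targets '[[[0,-0.2,0],0],[[0,-0.2,0],0],[[0,-0.2,0],0],[[0,-0.2,0],0],[[0,-0.2,0],0],[[0,-0.2,0],0],[[0,-0.2,0],0],[[0,-0.2,0],0],[[0,-0.2,0],0],[[0,-0.2,0],0],[[0,-0.2,0],0],[[0,-0.2,0],0]]'

```text
clock: 12.52
position: [0.5637, 0.2021, 0.2638]
tool_rot: [3.142, 0.0, -3.136]
force: [-0.2, 0.6, -1.1]
grip_width: 0.0168
```

```bash
python3 - <<'E'
from h import *
f=bot.grab_frame('scene'); cv2.imwrite('pics/s3.png',f)
crop('pics/s3.png',230,120,470,300,3,'pics/s3c.png',1.3)
E
```

```text
(no output)
```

View pics/s3c.png

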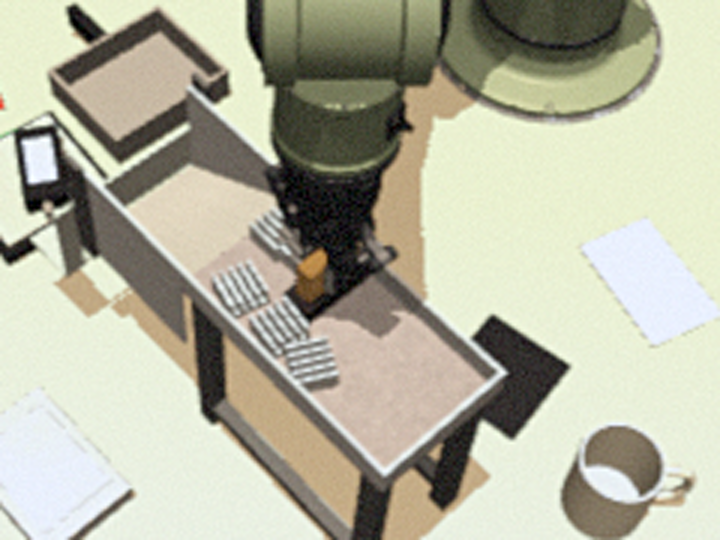

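The near row is being pushed toward the edge. The far row was clipped slightly and stays between the scraper and the far wall, so I'll continue.

>>> servo_tool --targets '[[[0,-0.2,0],0],[[0,-0.2,0],0],[[0,-0.2,0],0],[[0,-0.2,0],0],[[0,-0.2,0],0],[[0,-0.2,0],0],[[0,-0.2,0],0],[[0,-0.2,0],0],[[0,-0.2,0],0],[[0,-0.2,0],0],[[0,-0.1,0],0],[[0,0,0],0]]'

```text
clock: 14.08
position: [0.5644, 0.0974, 0.2638]
tool_rot: [-3.142, 0.0, -3.137]
force: [0.1, 0.6, -1.9]
grip_width: 0.0173
```

```bash
python3 - <<'E'
from h import *
f=bot.grab_frame('scene'); cv2.imwrite('pics/s4.png',f)
crop('pics/s4.png',230,120,470,300,3,'pics/s4c.png',1.3)
E
```

```text
(no output)
```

View pics/s4c.png

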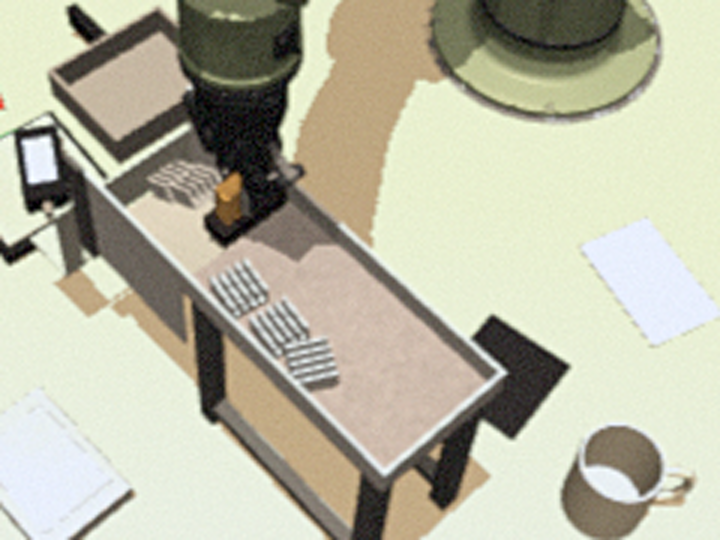

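>>> servo_tool --targets '[[[0,0.7,0],0],[[0,0.7,0],0],[[0,0.7,0],0],[[0,0.7,0],0],[[0,0.7,0],0],[[0,0.7,0],0],[[0,0.35,0],0],[[0,0,0],0],[[-0.4,0,0],0],[[-0.4,0,0],0],[[0,0,0],0],[[0,0,0],0]]'

```text
clock: 15.62
position: [0.6028, 0.3248, 0.2638]
tool_rot: [-3.141, -0.0, -3.136]
force: [0.3, -0.2, -1.8]
grip_width: 0.0175
```

```bash
python3 - <<'E'
from h import *
f=bot.grab_frame('scene'); cv2.imwrite('pics/s5.png',f)
crop('pics/s5.png',230,120,470,300,3,'pics/s5c.png',1.3)
E
```

```text
(no output)
```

View pics/s5c.png

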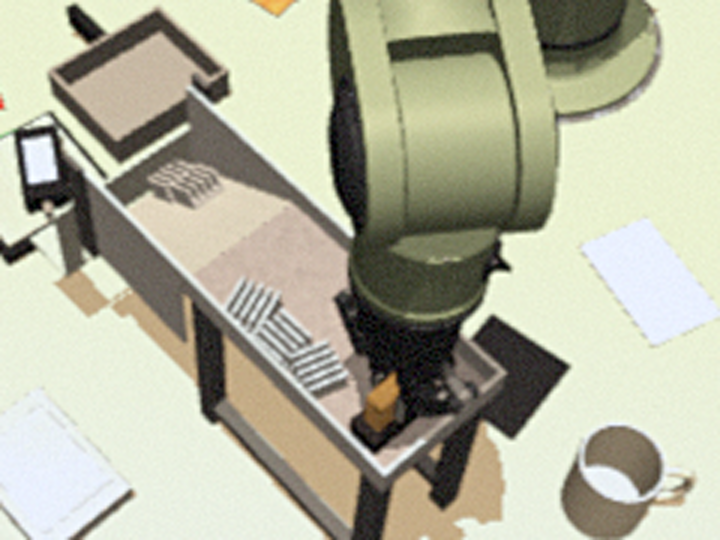

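The three far sinks were dragged back slightly but still lie ahead of the scraper. I'll sweep the far lane.

>>> servo_tool --targets '[[[-0.06,-0.1,0],0],[[-0.02,-0.2,0],0],[[0,-0.2,0],0],[[0,-0.2,0],0],[[0,-0.2,0],0],[[0,-0.2,0],0],[[0,-0.2,0],0],[[0,-0.2,0],0],[[0,-0.2,0],0],[[0,-0.2,0],0],[[0,-0.2,0],0],[[0,-0.2,0],0]]'

```text
clock: 17.18
position: [0.6077, 0.2098, 0.2638]
tool_rot: [3.142, -0.0, -3.136]
force: [-0.5, 0.0, -1.1]
grip_width: 0.0175
```

>>> servo_tool --targets '[[[0,-0.2,0],0],[[0,-0.2,0],0],[[0,-0.2,0],0],[[0,-0.2,0],0],[[0,-0.2,0],0],[[0,-0.2,0],0],[[0,-0.2,0],0],[[0,-0.2,0],0],[[0,-0.2,0],0],[[0,-0.2,0],0],[[0,-0.2,0],0],[[0,-0.1,0],0]]'

```text
clock: 18.68
position: [0.6084, 0.0947, 0.2638]
tool_rot: [-3.141, -0.0, -3.137]
force: [-0.5, -0.3, -1.7]
grip_width: 0.0175
```

```bash
python3 - <<'E'
from h import *
f=bot.grab_frame('scene'); cv2.imwrite('pics/s6.png',f)
crop('pics/s6.png',230,120,470,300,3,'pics/s6c.png',1.3)
E
```

```text
(no output)
```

View pics/s6c.png

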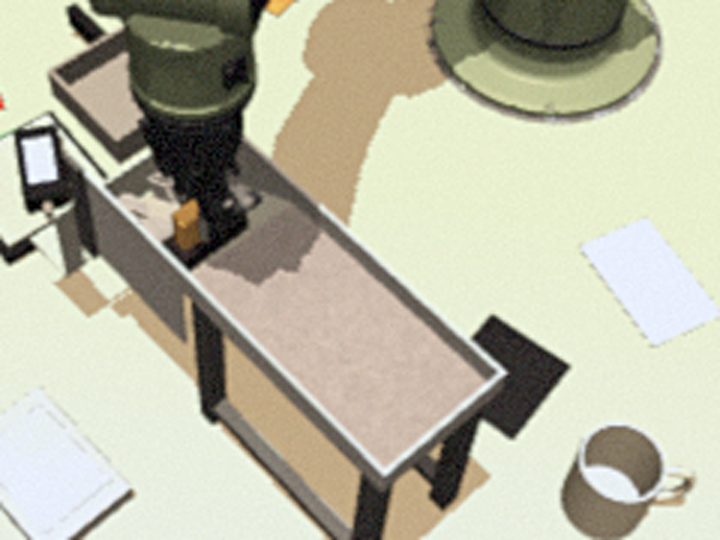

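```bash
python3 - <<'E'
from h import *
plan((.59,.12,.36,3.148,6),(.50,.24,.36,3.12,4),(.39,.292,.34,3.09,4),(.39,.292,.055,3.08,8),(.39,.292,.033,3.08,3))
E
```

```text
at [0.6085 0.0943 0.2638] [-3.141 -0.    -3.137] t 18.725
[[[0.06,0.09,-0.32],-0.0],[[0.06,0.09,-0.32],-0.0],[[0.06,0.08,-0.32],-0.01],[[0.06,0.09,-0.32],-0.0],[[0.06,0.08,-0.32],-0.01],[[0.07,0.09,-0.32],-0.0],[[0.45,0.6,-0.0],0.08],[[0.45,0.6,-0.0],0.08],[[0.45,0.6,-0.0],0.08],[[0.46,0.59,-0.01],0.08],[[0.55,0.25,0.1],0.09],[[0.56,0.24,0.1],0.08]]
[[[0.56,0.24,0.1],0.09],[[0.56,0.24,0.1],0.08],[[-0.0,-0.0,0.71],0.01],[[-0.0,-0.0,0.71],0.02],[[-0.0,-0.0,0.71],0.01],[[-0.0,-0.0,0.71],0.02],[[-0.0,-0.0,0.72],0.01],[[-0.0,-0.0,0.71],0.02],[[-0.0,-0.0,0.72],0.01],[[-0.0,-0.0,0.71],0.02],[[-0.0,-0.0,0.15],-0.0],[[-0.0,-0.0,0.15],-0.0]]
[[[-0.0,-0.0,0.14],-0.0]]
end [0.39   0.2921 0.0332] 3.079812014041859
```

>>> servo_tool --targets '[[[0.06,0.09,-0.32],0],[[0.06,0.09,-0.32],0],[[0.06,0.09,-0.32],0],[[0.06,0.09,-0.32],0],[[0.06,0.09,-0.32],0],[[0.06,0.09,-0.32],0],[[0.45,0.6,0],0.1],[[0.45,0.6,0],0.1],[[0.45,0.6,0],0.1],[[0.45,0.6,0],0],[[0,0,0],0]]'

```text
clock: 20.1
position: [0.4993, 0.2456, 0.3608]
tool_rot: [3.141, 0.0, 3.125]
force: [1.1, -1.3, -1.4]
grip_width: 0.0169
```

```bash
python3 - <<'E'
from h import *
f=bot.grab_frame('top'); cv2.imwrite('pics/t7.png',f)
f=bot.grab_frame('scene'); cv2.imwrite('pics/s7.png',f)
a=cv2.resize(cv2.convertScaleAbs(cv2.imread('pics/t7.png')[130:230,220:380],alpha=1.8),None,fx=5,fy=5)
cv2.imwrite('pics/t7c.png',a)
crop('pics/s7.png',220,110,380,230,5,'pics/s7c.png',1.3)
plan((.39,.292,.34,3.09,4),(.39,.292,.055,3.08,8),(.39,.292,.033,3.08,3))
E
```

```text
at [0.5012 0.243  0.3602] [-3.141  0.     3.121] t 20.2
[[[0.56,0.23,0.1],0.09],[[0.56,0.23,0.1],0.09],[[0.57,0.23,0.1],0.09],[[0.56,0.22,0.1],0.09],[[0.0,-0.0,0.71],0.01],[[0.0,-0.0,0.71],0.01],[[0.0,-0.0,0.71],0.02],[[0.0,-0.0,0.71],0.01],[[0.0,-0.0,0.72],0.02],[[0.0,-0.0,0.71],0.01],[[0.0,-0.0,0.72],0.02],[[0.01,-0.0,0.71],0.01]]
[[[-0.0,-0.0,0.15],0.0],[[-0.0,-0.0,0.15],0.0],[[-0.0,-0.0,0.14],0.0]]
end [0.3899 0.2921 0.0332] 3.0801893887152914
```

View pics/t7c.png

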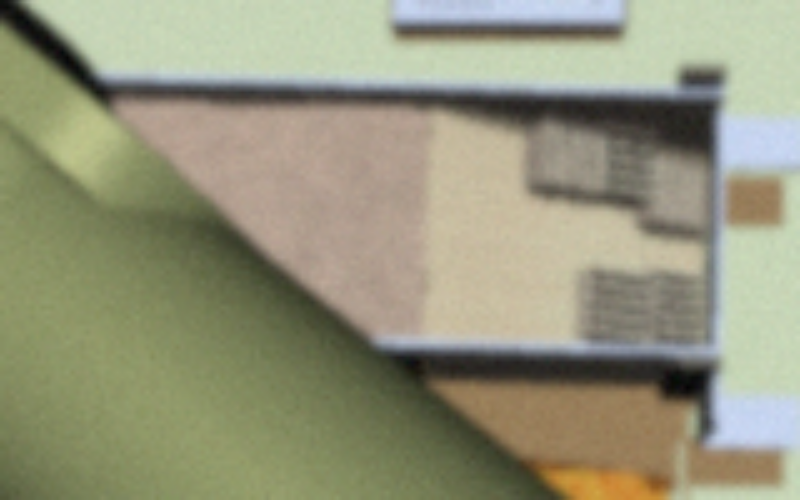

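View pics/s7c.png

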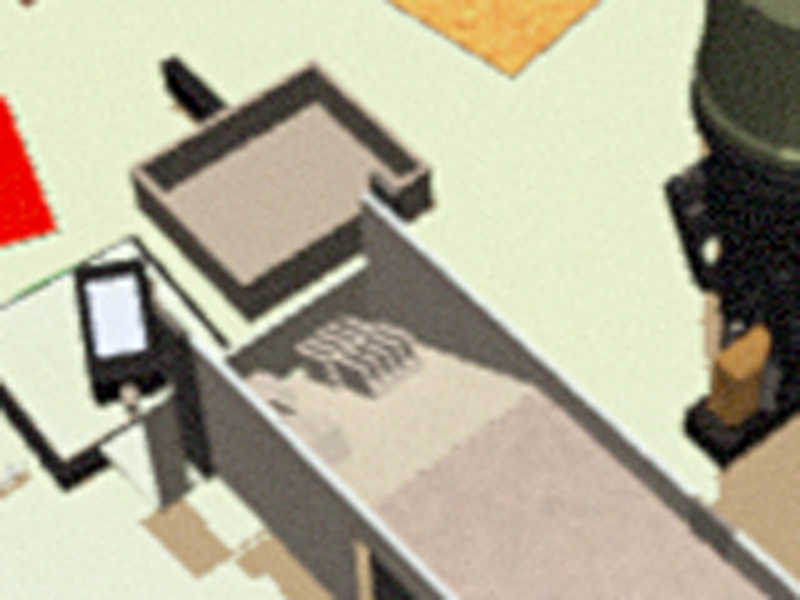

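All five sinks lie in the chute behind the gate: two at t7c (645,305) and three at (615,170). The scraper goes back on its mat now.

>>> servo_tool --targets '[[[0.56,0.23,0.1],0.1],[[0.56,0.23,0.1],0.1],[[0.56,0.23,0.1],0.1],[[0.56,0.23,0.1],0.1],[[0,0,0.7],0],[[0,0,0.7],0],[[0,0,0.7],0],[[0,0,0.7],0],[[0,0,0.7],0],[[0,0,0.7],0],[[0,0,0.7],0],[[0,0,0.7],0]]'

```text
clock: 21.7
position: [0.3917, 0.2921, 0.0586]
tool_rot: [-3.141, 0.0, 3.084]
force: [-0.1, 0.3, -1.4]
grip_width: 0.0173
```

>>> servo_tool --targets '[[[0,0,0.15],0],[[0,0,0.15],0],[[0,0,0.15],0],[[0,0,0],0],[[0,0,0],0]]'

```text
clock: 22.32
position: [0.391, 0.2929, 0.0377]
tool_rot: [3.141, 0.001, 3.086]
force: [-0.6, -0.2, -1.1]
grip_width: 0.0173
```

Lower another 5 mm, until contact.

>>> servo_tool --targets '[[[0,0,0.06],0],[[0,0,0.05],0],[[0,0,0],0]]'

```text
clock: 22.7
position: [0.3908, 0.2928, 0.0322]
tool_rot: [-3.141, 0.001, 3.086]
force: [-2.3, -3.8, 15.8]
grip_width: 0.0168
```

>>> servo_tool --targets '[[[0,0,0],0],[[0,0,0],0],[[0,0,0],0],[[0,0,0],0],[[0,0,0],0]]' --gripper 1

```text
clock: 23.32
position: [0.3907, 0.2928, 0.0318]
tool_rot: [-3.142, -0.0, 3.086]
force: [-0.0, 0.5, 0.8]
grip_width: 0.0857
```

>>> servo_tool --targets '[[[0,0,-0.3],0],[[0,0,-0.6],0],[[0,0,-0.8],0],[[0,0,-0.8],0],[[0,0,-0.8],0],[[0,0,-0.8],0],[[0,0,-0.8],0],[[0,0,-0.8],0],[[0,0,-0.8],0]]'

```text
clock: 24.45
position: [0.3899, 0.2928, 0.359]
tool_rot: [3.141, 0.0, 3.087]
force: [0.8, 0.2, -0.3]
grip_width: 0.0855
```

```bash
python3 - <<'E'
from h import *
f=bot.grab_frame('wrist'); cv2.imwrite('pics/w8.png',f)
plan((.45,.20,.40,2.8,4),(.52,.05,.40,2.2,8),(.50,-.15,.40,1.8,6),(.43,-.29,.35,1.57,5))
E
```

```text
at [0.3906 0.2942 0.3635] [3.138 0.004 3.087] t 24.5
[[[-0.32,-0.45,-0.18],0.82],[[-0.36,-0.43,-0.18],0.82],[[-0.38,-0.4,-0.19],0.83],[[-0.42,-0.38,-0.18],0.82],[[-0.29,-0.29,-0.0],0.86],[[-0.31,-0.27,-0.0],0.86],[[-0.33,-0.25,-0.0],0.86],[[-0.35,-0.22,-0.0],0.86],[[-0.36,-0.2,-0.0],0.86],[[-0.38,-0.17,-0.0],0.86],[[-0.39,-0.14,-0.0],0.86],[[-0.4,-0.11,-0.0],0.86]]
[[[-0.5,-0.45,-0.0],0.76],[[-0.53,-0.41,-0.0],0.76],[[-0.55,-0.38,-0.0],0.77],[[-0.58,-0.34,-0.01],0.76],[[-0.6,-0.29,-0.0],0.77],[[-0.62,-0.26,-0.01],0.76],[[-0.48,-0.4,0.2],0.53],[[-0.5,-0.38,0.2],0.53],[[-0.52,-0.35,0.2],0.53],[[-0.53,-0.33,0.19],0.52],[[-0.55,-0.31,0.2],0.53]]
end [ 0.4299 -0.29    0.3499] 1.5698554557403401
```

View pics/w8.png

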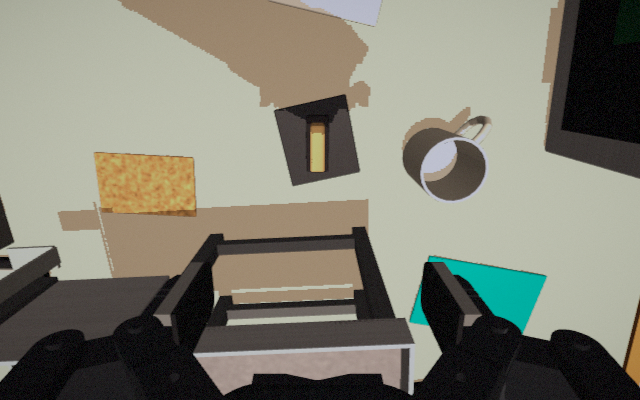

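The wrist view shows the scraper upright near the middle of its mat, at (317,145). I'll move the brick next. The near cork pad measured 137 by 89 mm, so it is the right one.

```bash
python3 - <<'E'
from h import *
plan((.45,.22,.40,2.8,4),(.55,.05,.40,2.1,10),(.61,-.17,.34,1.06,12))
E
```

```text
at [0.3906 0.2942 0.3635] [3.138 0.004 3.087] t 24.5
[[[-0.32,-0.35,-0.18],0.82],[[-0.34,-0.33,-0.18],0.82],[[-0.37,-0.31,-0.19],0.83],[[-0.38,-0.28,-0.18],0.82],[[-0.3,-0.25,-0.0],0.8],[[-0.32,-0.23,-0.0],0.8],[[-0.33,-0.21,-0.0],0.8],[[-0.35,-0.19,-0.0],0.8],[[-0.36,-0.16,-0.0],0.8],[[-0.37,-0.13,-0.0],0.8],[[-0.38,-0.11,-0.0],0.81],[[-0.39,-0.08,-0.0],0.8]]
[[[-0.39,-0.05,-0.0],0.81],[[-0.4,-0.03,-0.0],0.8],[[-0.37,-0.1,0.1],0.99],[[-0.37,-0.07,0.1],0.99],[[-0.38,-0.03,0.1],0.99],[[-0.38,-0.0,0.1],0.99],[[-0.38,0.03,0.1],1.0],[[-0.37,0.06,0.1],0.99],[[-0.37,0.1,0.1],1.0],[[-0.36,0.13,0.1],0.99],[[-0.35,0.16,0.1],1.0],[[-0.33,0.18,0.1],0.99]]
[[[-0.31,0.21,0.09],1.0],[[-0.29,0.24,0.1],0.99]]
end [ 0.6099 -0.1698  0.34  ] 1.0602193141579943
```

>>> servo_tool --targets '[[[-0.32,-0.35,-0.2],0.8],[[-0.34,-0.33,-0.2],0.8],[[-0.37,-0.31,-0.2],0.8],[[-0.38,-0.28,-0.2],0.8],[[-0.3,-0.25,0],0.8],[[-0.32,-0.23,0],0.8],[[-0.33,-0.2,0],0.8],[[-0.35,-0.2,0],0.8],[[-0.36,-0.16,0],0.8],[[-0.37,-0.13,0],0.8],[[-0.38,-0.1,0],0.8],[[-0.39,-0.08,0],0.8]]'

```text
clock: 26.0
position: [0.5323, 0.0826, 0.3968]
tool_rot: [3.142, -0.0, 2.244]
force: [-0.7, -0.3, 0.4]
grip_width: 0.0853
```

>>> servo_tool --targets '[[[-0.4,-0.05,0],0.8],[[-0.4,-0.03,0],0.8],[[-0.37,-0.1,0.1],1],[[-0.37,-0.07,0.1],1],[[-0.38,-0.03,0.1],1],[[-0.38,0,0.1],1],[[-0.38,0.03,0.1],1],[[-0.37,0.06,0.1],1],[[-0.37,0.1,0.1],1],[[-0.36,0.13,0.1],1],[[-0.35,0.16,0.1],1],[[-0.33,0.18,0.1],1]]'

```text
clock: 27.5
position: [0.6034, -0.1353, 0.3465]
tool_rot: [-3.142, 0.0, 1.231]
force: [-0.4, 0.2, -0.6]
grip_width: 0.0852
```

>>> servo_tool --targets '[[[-0.3,0.2,0.1],1],[[-0.3,0.25,0.1],1],[[0,0,0],0],[[0,0,0],0],[[0,0,0],0]]'

```text
clock: 28.12
position: [0.6129, -0.1696, 0.3371]
tool_rot: [3.141, -0.0, 1.063]
force: [0.2, 0.8, 0.3]
grip_width: 0.0855
```

```bash
python3 - <<'E'
from h import *
import pickle
c=bot.get_calibration('wrist');f=bot.grab_frame('wrist');c2=bot.get_calibration('wrist');print(abs(c['pose']-c2['pose']).max())
cv2.imwrite('pics/w9.png',f);pickle.dump(c,open('w9.pkl','wb'));print(bot.observe()['position'],bot.observe()['tool_rot'])
E
```

```text
0.00016755216321506783
[ 0.61290658 -0.16972861  0.33708498] [ 3.14130891e+00 -2.21330122e-04  1.06253320e+00]
```

View pics/w9.png

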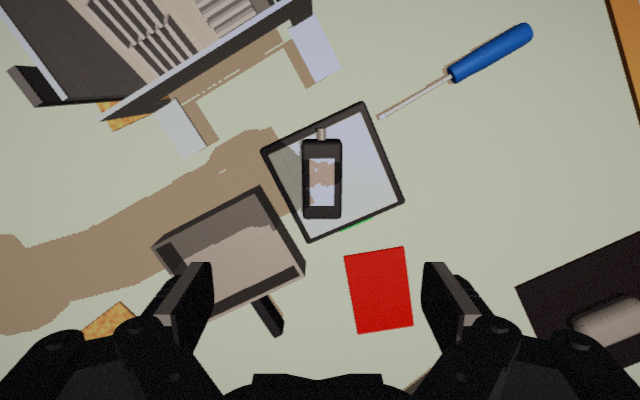

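The brick is at (321,178), aligned with the tool. The scale corners are at (261,151), (362,102), (404,202) and (309,242). The dish is at (230,250) with its handle at (268,315).

```bash
python3 - <<'E'
from h import *
import pickle
crop('pics/w9.png',250,90,420,260,4,'pics/w9c.png',1.8)
crop('pics/w9.png',140,170,320,350,4,'pics/w9d.png',1.8)
E
```

```text
(no output)
```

View pics/w9c.png

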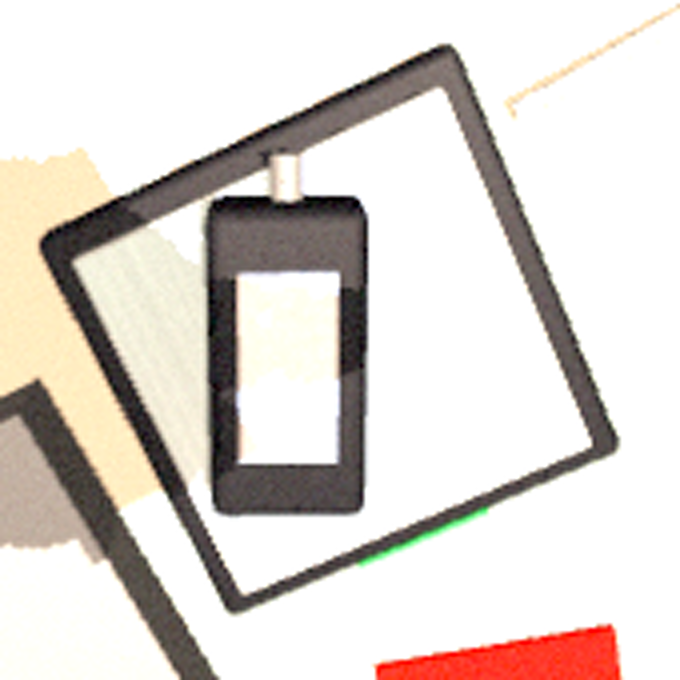

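View pics/w9d.png

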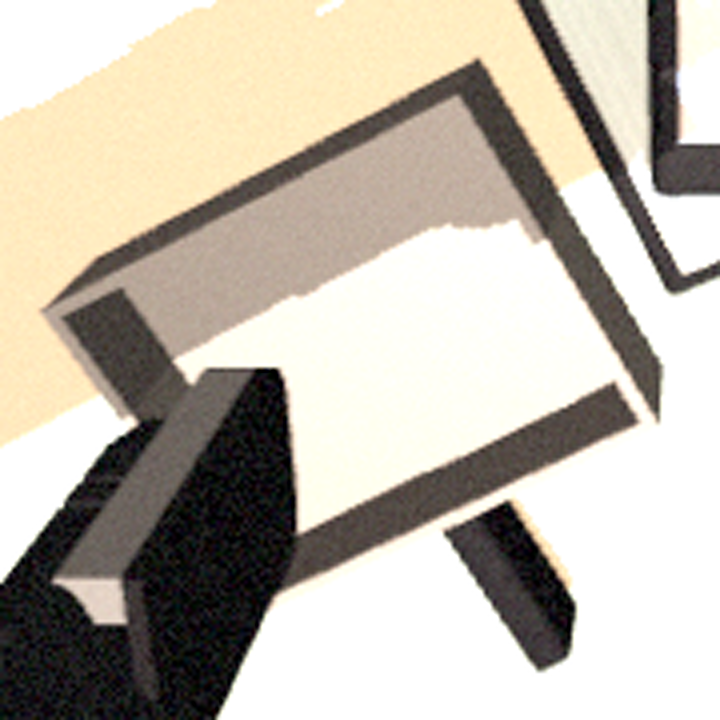

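```bash
python3 - <<'E'
from h import *
import pickle
from m1 import T,a2
c=pickle.load(open('w9.pkl','rb'))
s=lambda x,y,x0,y0:((x+.5)/4-.5+x0,(y+.5)/4-.5+y0)
B=[s(x,y,250,90) for x,y in [(209,215),(366,215),(364,515),(214,515)]]
P=np.array([onz(c,*p,.055) for p in B]);print(P.round(4),P.mean(0),[np.linalg.norm(P[i]-P[(i+1)%4]).round(4) for i in range(4)])
for p,q in zip([(383,213),(418,160),(525,222),(490,281)],[0,1,2,3]):
    pass
# match by nearest
for x,y in [(418,160),(525,222),(490,281),(383,213)]:
    t0=onz(T,*a2(x,y),.055); i=np.argmin(np.linalg.norm(P-t0,axis=1)); r,e=tri(T,a2(x,y),c,B[i]); print('brick tri',r.round(4),round(e,4))
S=[s(x,y,250,90) for x,y in [(42,243),(452,46),(617,447),(235,610)]]
P=np.array([onz(c,*p,.012) for p in S]);print('scale base',P.round(4),P.mean(0).round(4),[np.linalg.norm(P[i]-P[(i+1)%4]).round(4) for i in range(4)])
S=[s(x,y,250,90) for x,y in [(73,262),(440,87),(595,445),(240,597)]]
P=np.array([onz(c,*p,.025) for p in S]);print('platter',P.round(4),P.mean(0).round(4),[np.linalg.norm(P[i]-P[(i+1)%4]).round(4) for i in range(4)])
for x,y in [(384,122),(549,130),(546,302),(371,290)]:
    t0=onz(T,*a2(x,y),.025); i=np.argmin(np.linalg.norm(P-t0,axis=1)); r,e=tri(T,a2(x,y),c,S[i]); print('platter tri',r.round(4),round(e,4))
D=[s(x,y,140,170) for x,y in [(42,310),(478,60),(658,420)]]
P=np.array([onz(c,*p,.045) for p in D]);print('dish outer',P.round(4))
H=[s(x,y,140,170) for x,y in [(447,533),(512,502),(575,605),(540,668)]]
print('handle',np.array([onz(c,*p,.045) for p in H]).round(4))
E
```

```text
[[ 0.6028 -0.1518  0.055 ]
 [ 0.6434 -0.1744  0.055 ]
 [ 0.5984 -0.2579  0.055 ]
 [ 0.557  -0.2349  0.055 ]] [ 0.60039454 -0.20476146  0.055     ] [np.float64(0.0465), np.float64(0.0949), np.float64(0.0474), np.float64(0.0949)]
brick tri [ 0.6433 -0.1754  0.0572] 0.0027
brick tri [ 0.5984 -0.2575  0.0555] 0.0006
brick tri [ 0.5548 -0.2351  0.0467] 0.0045
brick tri [ 0.6027 -0.1516  0.0539] 0.0007
scale base [[ 0.5455 -0.1381  0.012 ]
 [ 0.6914 -0.1477  0.012 ]
 [ 0.6807 -0.2939  0.012 ]
 [ 0.5362 -0.2832  0.012 ]] [ 0.6134 -0.2157  0.012 ] [np.float64(0.1462), np.float64(0.1465), np.float64(0.1449), np.float64(0.1454)]
platter [[ 0.5539 -0.1471  0.025 ]
 [ 0.6815 -0.1556  0.025 ]
 [ 0.6737 -0.2844  0.025 ]
 [ 0.5432 -0.2748  0.025 ]] [ 0.6131 -0.2155  0.025 ] [np.float64(0.1279), np.float64(0.129), np.float64(0.1308), np.float64(0.1281)]
platter tri [ 0.6818 -0.1571  0.018 ] 0.0014
platter tri [ 0.6734 -0.2803  0.0367] 0.0013
platter tri [ 0.5424 -0.2795  0.0194] 0.005
platter tri [ 0.5505 -0.1491  0.0098] 0.001
dish outer [[ 0.3571 -0.1746  0.045 ]
 [ 0.529  -0.1718  0.045 ]
 [ 0.5154 -0.3097  0.045 ]]
handle [[ 0.4289 -0.3124  0.045 ]
 [ 0.4552 -0.3128  0.045 ]
 [ 0.4529 -0.3596  0.045 ]
 [ 0.4281 -0.3765  0.045 ]]
```

```bash
python3 - <<'E'
from h import *
plan((.600,-.205,.10,1.07,8),(.600,-.205,.031,1.07,4))
E
```

```text
at [ 0.6129 -0.1697  0.3371] [ 3.141 -0.     1.063] t 28.175
[[[-0.09,0.01,0.59],-0.01],[[-0.09,0.02,0.59],-0.01],[[-0.09,0.01,0.59],-0.01],[[-0.09,0.01,0.59],-0.01],[[-0.1,0.02,0.6],-0.01],[[-0.09,0.01,0.59],-0.01],[[-0.1,0.02,0.6],-0.01],[[-0.09,0.01,0.59],-0.02],[[-0.0,0.0,0.35],0.0],[[-0.0,0.0,0.34],0.0],[[-0.0,0.0,0.35],0.0],[[-0.0,0.0,0.34],0.0]]
end [ 0.5999 -0.2048  0.0311] 1.0703871777840686
```

>>> servo_tool --targets '[[[-0.1,0.01,0.59],0],[[-0.1,0.01,0.59],0],[[-0.1,0.01,0.59],-0.1],[[-0.09,0.01,0.59],0],[[-0.09,0.01,0.59],0],[[-0.09,0.01,0.59],0],[[-0.09,0.01,0.59],0],[[-0.09,0.01,0.59],0],[[0,0,0.3],0],[[0,0,0.3],0],[[0,0,0],0],[[0,0,0],0]]'

```text
clock: 29.68
position: [0.5988, -0.205, 0.0716]
tool_rot: [3.141, -0.0, 1.07]
force: [-0.1, -0.1, 0.2]
grip_width: 0.0855
```

```bash
python3 - <<'E'
from h import *
f=bot.grab_frame('wrist');cv2.imwrite('pics/w10.png',f)
plan((.600,-.205,.031,1.07,4))
E
```

```text
at [ 0.5988 -0.205   0.0717] [ 3.14 -0.    1.07] t 29.725
[[[0.0,0.01,0.2],0.0],[[0.0,0.0,0.2],0.0],[[0.01,0.01,0.21],0.0],[[0.0,0.0,0.2],0.0]]
end [ 0.5999 -0.2051  0.0312] 1.0702469718646046
```

View pics/w10.png

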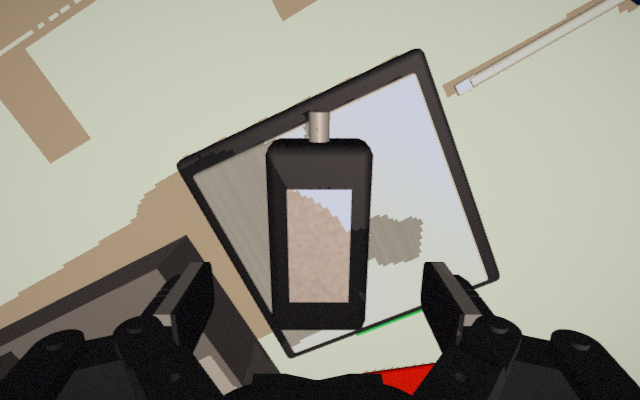

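The brick sits centred between the fingers, at (318,235). I'll descend and grip.

>>> servo_tool --targets '[[[0,0,0.2],0],[[0,0,0.2],0],[[0,0,0.2],0],[[0,0,0.2],0],[[0,0,0],0],[[0,0,0],0]]'

```text
clock: 30.48
position: [0.5984, -0.205, 0.0309]
tool_rot: [3.141, -0.0, 1.07]
force: [-0.0, -0.3, 0.2]
grip_width: 0.0851
```

>>> servo_tool --targets '[[[0,0,0],0],[[0,0,0],0],[[0,0,0],0],[[0,0,0],0],[[0,0,0],0],[[0,0,0],0]]' --gripper -1 --newtons 70

```text
clock: 31.22
position: [0.5985, -0.2052, 0.0314]
tool_rot: [3.141, -0.0, 1.07]
force: [-1.1, -0.4, 6.9]
grip_width: 0.0487
```

>>> servo_tool --targets '[[[0,0,-0.2],0],[[0,0,-0.4],0],[[0,0,-0.6],0],[[0,0,-0.8],0],[[0,0,-0.8],0],[[0,0,-0.8],0],[[0,0,-0.8],0],[[0,0,-0.8],0],[[0,0,-0.8],0],[[0,0,0],0]]'

```text
clock: 32.48
position: [0.599, -0.2049, 0.3352]
tool_rot: [3.136, -0.001, 1.07]
force: [-0.3, 0.2, -3.1]
grip_width: 0.0489
```

```bash
python3 - <<'E'
from h import *
f=bot.grab_frame('wrist');cv2.imwrite('pics/w11.png',f)
plan((.56,-.16,.35,1.2,4),(.437,.045,.35,1.47,7),(.437,.045,.06,1.47,8))
E
```

```text
at [ 0.5983 -0.2049  0.3329] [ 3.139 -0.     1.07 ] t 32.525
[[[0.11,-0.28,-0.09],-0.37],[[0.11,-0.27,-0.08],-0.37],[[0.12,-0.27,-0.09],-0.37],[[0.13,-0.26,-0.08],-0.38],[[0.42,-0.54,-0.0],-0.44],[[0.44,-0.52,-0.0],-0.44],[[0.46,-0.51,-0.0],-0.44],[[0.48,-0.49,-0.0],-0.44],[[0.5,-0.47,-0.0],-0.44],[[0.51,-0.45,-0.01],-0.44],[[0.53,-0.43,-0.0],-0.45],[[0.0,-0.0,0.72],0.0]]
[[[0.0,-0.0,0.73],0.0],[[0.0,-0.0,0.72],0.0],[[0.0,-0.0,0.73],0.0],[[0.0,-0.0,0.72],0.0],[[0.0,-0.0,0.73],0.0],[[0.0,-0.01,0.72],0.0],[[0.0,-0.0,0.73],0.0]]
end [0.437  0.0449 0.0598] 1.470039277260887
```

View pics/w11.png

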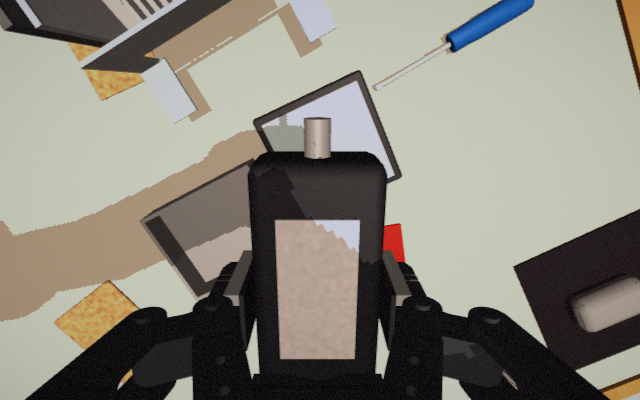

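>>> servo_tool --targets '[[[0.1,-0.3,-0.1],-0.4],[[0.1,-0.3,-0.1],-0.4],[[0.1,-0.3,-0.1],-0.4],[[0.1,-0.3,-0.1],-0.4],[[0.42,-0.56,0],-0.4],[[0.44,-0.54,0],-0.4],[[0.46,-0.54,0],-0.4],[[0.48,-0.52,0],-0.4],[[0.5,-0.5,0],-0.4],[[0.5,-0.48,0],-0.5],[[0.53,-0.46,0],-0.5],[[0,0,0],0]]'

```text
clock: 34.02
position: [0.419, 0.0482, 0.3513]
tool_rot: [3.141, 0.001, 1.476]
force: [0.5, -1.2, -2.4]
grip_width: 0.0488
```

```bash
python3 - <<'E'
from h import *
plan((.427,.045,.33,1.47,2),(.427,.045,.05,1.47,7))
E
```

```text
at [0.419  0.0482 0.3513] [3.141e+00 1.000e-03 1.476e+00] t 34.025
[[[-0.02,0.08,0.21],0.04],[[-0.03,0.08,0.22],0.03],[[0.0,-0.0,0.8],0.0],[[0.0,-0.0,0.8],0.0],[[0.0,-0.0,0.8],0.0],[[0.0,-0.0,0.8],0.0],[[0.0,-0.0,0.8],0.0],[[0.0,-0.0,0.8],0.0],[[0.01,-0.0,0.8],0.0]]
end [0.427  0.0452 0.0498] 1.4701472151681583
```

>>> servo_tool --targets '[[[0,0.1,0.2],0],[[0,0.1,0.2],0],[[0,0,0.6],0],[[0,0,0.6],0],[[0,0,0.6],0],[[0,0,0.6],0],[[0,0,0.6],0],[[0,0,0.6],0],[[0,0,0],0]]'

```text
clock: 35.15
position: [0.4292, 0.0448, 0.1488]
tool_rot: [-3.137, 0.0, 1.472]
force: [0.2, 0.4, -2.8]
grip_width: 0.0487
```

```bash
python3 - <<'E'
from h import *
f=bot.grab_frame('wrist');cv2.imwrite('pics/w12.png',f)
f=bot.grab_frame('scene');cv2.imwrite('pics/s12.png',f)
print(bot.observe()['position'],bot.observe()['force'])
E
```

```text
[0.43054785 0.04509603 0.15098898] [-0.53382389  0.40596537 -2.70081763]
```

View pics/w12.png

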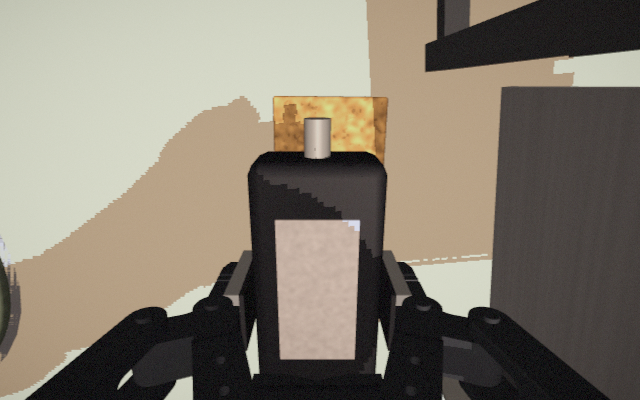

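View pics/s12.png

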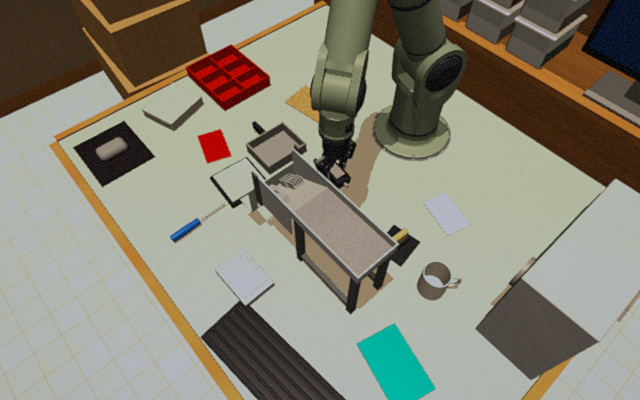

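```bash
python3 - <<'E'
from h import *
c=bot.get_calibration('wrist')
print(onz(c,273,97,.004),onz(c,388,97,.004))
plan((.43,.045,.03,1.47,5),(.43,.045,.0125,1.47,3))
E
```

```text
[0.40331811 0.11568769 0.004     ] [0.49223157 0.10686314 0.004     ]
at [0.4305 0.0451 0.151 ] [-3.141 -0.     1.472] t 35.25
[[[-0.0,-0.0,0.48],0.0],[[-0.0,-0.0,0.48],0.0],[[-0.0,-0.0,0.49],0.01],[[-0.0,-0.0,0.48],0.0],[[-0.0,-0.01,0.49],0.01],[[-0.0,0.0,0.12],-0.0],[[-0.0,0.0,0.11],-0.0],[[-0.0,0.0,0.12],-0.0]]
end [0.43   0.0452 0.0125] 1.4697837750047071
```

>>> servo_tool --targets '[[[0,0,0.5],0],[[0,0,0.5],0],[[0,0,0.5],0],[[0,0,0.5],0],[[0,0,0.4],0],[[0,0,0.14],0],[[0,0,0.14],0],[[0,0,0],0],[[0,0,0],0]]'

```text
clock: 36.38
position: [0.4307, 0.045, 0.0173]
tool_rot: [3.141, -0.0, 1.471]
force: [0.8, 1.1, -2.3]
grip_width: 0.0484
```

>>> servo_tool --targets '[[[0,0,0.07],0],[[0,0,0.07],0],[[0,0,0],0],[[0,0,0],0]]'

```text
clock: 36.88
position: [0.4306, 0.0449, 0.0099]
tool_rot: [3.141, 0.0, 1.472]
force: [-1.2, 0.1, 7.5]
grip_width: 0.0487
```

>>> servo_tool --targets '[[[0,0,0],0],[[0,0,0],0],[[0,0,0],0],[[0,0,0],0],[[0,0,0],0]]' --gripper 1

```text
clock: 37.5
position: [0.4303, 0.045, 0.0098]
tool_rot: [-3.142, -0.0, 1.471]
force: [0.7, -0.3, 0.2]
grip_width: 0.0856
```

>>> servo_tool --targets '[[[0,0,-0.2],0],[[0,0,-0.6],0],[[0,0,-0.8],0],[[0,0,-0.8],0],[[0,0,-0.8],0],[[0,0,-0.8],0],[[0,0,-0.8],0],[[0,0,-0.8],0]]'

```text
clock: 38.5
position: [0.4297, 0.0451, 0.2918]
tool_rot: [3.141, -0.0, 1.472]
force: [-0.5, 0.1, -0.2]
grip_width: 0.0854
```

```bash
python3 - <<'E'
from h import *
f=bot.grab_frame('wrist');cv2.imwrite('pics/w13.png',f)
plan((.43,-.17,.33,1.57,8),(.435,-.33,.30,1.57,5))
E
```

```text
at [0.4313 0.0458 0.2961] [ 3.136e+00 -1.000e-03  1.472e+00] t 38.55
[[[-0.54,0.05,-0.08],-0.14],[[-0.54,0.04,-0.09],-0.14],[[-0.54,0.04,-0.08],-0.14],[[-0.54,0.03,-0.09],-0.14],[[-0.54,0.02,-0.08],-0.14],[[-0.54,0.02,-0.09],-0.14],[[-0.53,0.01,-0.08],-0.14],[[-0.54,0.01,-0.09],-0.14],[[-0.64,0.02,0.12],0.0],[[-0.64,0.02,0.12],0.0],[[-0.64,0.02,0.12],0.0],[[-0.64,0.02,0.12],0.0]]
[[[-0.64,0.02,0.12],0.0]]
end [ 0.4352 -0.3301  0.3   ] 1.5701996600648527
```

View pics/w13.png

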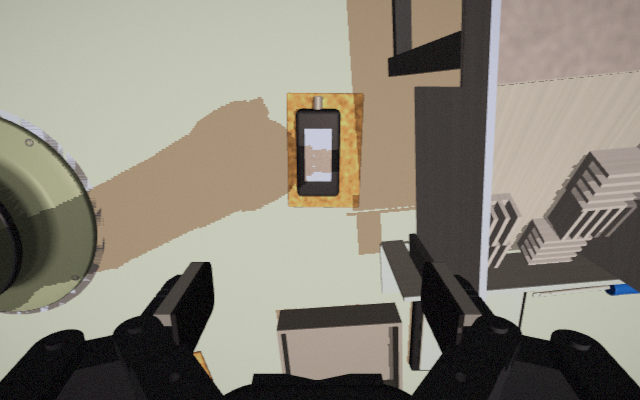

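The brick lies on the pad, at (318,152). Next is the dish.

>>> servo_tool --targets '[[[-0.54,0.04,-0.1],-0.14],[[-0.54,0.04,-0.1],-0.14],[[-0.54,0.04,-0.1],-0.14],[[-0.54,0.03,-0.1],-0.14],[[-0.54,0.02,-0.1],-0.14],[[-0.54,0.02,-0.1],-0.14],[[-0.54,0.01,0],-0.14],[[-0.54,0.01,0],-0.14],[[-0.6,0,0.1],0],[[-0.6,0,0.1],0],[[-0.6,0,0.1],0],[[-0.2,0,0.1],0]]'

```text
clock: 40.05
position: [0.4279, -0.2724, 0.2999]
tool_rot: [-3.141, -0.0, 1.568]
force: [-0.2, 0.5, 0.1]
grip_width: 0.0854
```

```bash
python3 - <<'E'
from h import *
import pickle,time
bot.grab_frame('top');bot.grab_frame('top')
c=bot.get_calibration('wrist');f=bot.grab_frame('wrist');c2=bot.get_calibration('wrist');print(abs(c['pose']-c2['pose']).max())
cv2.imwrite('pics/w14.png',f);pickle.dump(c,open('w14.pkl','wb'));print(bot.observe()['position'],bot.observe()['tool_rot'])
E
```

```text
0.0009876254211860867
[ 0.4283389  -0.27060032  0.29983866] [-3.14133355e+00 -7.43421953e-04  1.56951302e+00]
```

View pics/w14.png

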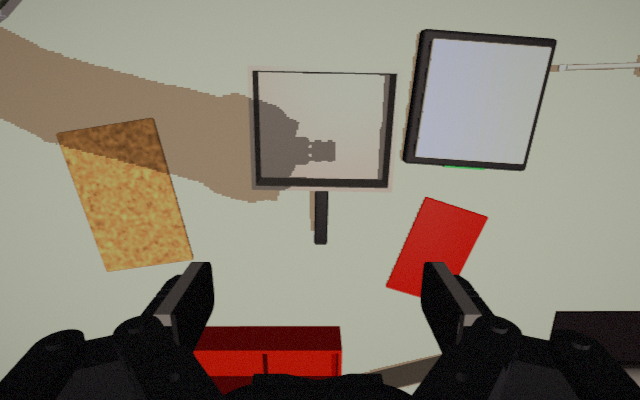

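The dish rim spans (250,66) to (395,190) and the handle is at (321,218).

```bash
python3 - <<'E'
from h import *
import pickle
c=bot.get_calibration('wrist');f=bot.grab_frame('wrist');cv2.imwrite('pics/w15.png',f);pickle.dump(c,open('w15.pkl','wb'))
crop('pics/w15.png',235,50,415,260,3.8,'pics/w15c.png',1.5)
E
```

```text
(no output)
```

View pics/w15c.png

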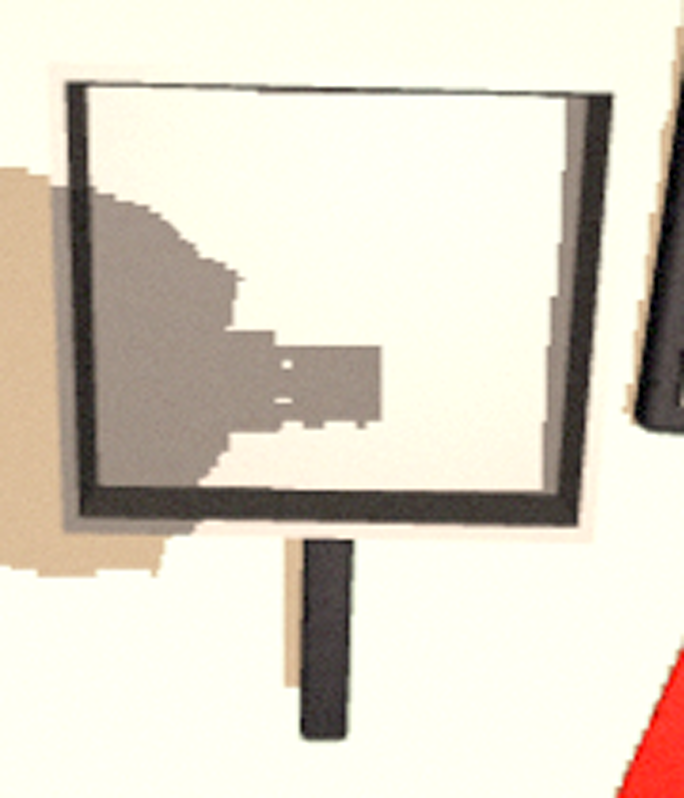

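```bash
cat > m2.py <<'E'
from h import *
import pickle
from m1 import T,a2
c=pickle.load(open('w15.pkl','rb'))
s=lambda x,y:((x+.5)/3.8-.5+235,(y+.5)/3.8-.5+50)
for z in (.045,):
    D=[s(x,y) for x,y in [(66,82),(612,95),(578,525),(80,517)]]
    P=np.array([onz(c,*p,z) for p in D]);print('dish inner',P.round(4).tolist(),P.mean(0).round(4),[np.linalg.norm(P[i]-P[(i+1)%4]).round(4) for i in range(4)])
    e=P[1]-P[0]+P[2]-P[3]; print('yaw',np.arctan2(e[1],e[0]))
    H=[s(x,y) for x,y in [(303,540),(353,540),(348,735),(301,735)]]
    P=np.array([onz(c,*p,z) for p in H]);print('handle',P.round(4).tolist(),[np.linalg.norm(P[i]-P[(i+1)%4]).round(4) for i in range(4)])
print('tri handle end mid',tri(T,a2(687,449),c,s(325,737)))
print('tri rim',tri(T,a2(412,338),c,s(612,90)),)
print('feet top', [onz(T,*a2(x,y),.095).round(4) for x,y in [(322,95),(322,137),(321,318),(321,359)]])
print('edge',onz(T,220+428/5,130+40,.234),onz(T,220+428/5,130+60,.234))
E
python3 m2.py; python3 -c "
from h import *
print(bot.observe()['position'],bot.observe()['tool_rot'])"
```

```text
dish inner [[0.3606, -0.1802, 0.045], [0.5111, -0.1837, 0.045], [0.5088, -0.307, 0.045], [0.358, -0.3044, 0.045]] [ 0.4347 -0.2438  0.045 ] [np.float64(0.1505), np.float64(0.1233), np.float64(0.1508), np.float64(0.1242)]
yaw -0.020517619534446165
handle [[0.4255, -0.3117, 0.045], [0.4407, -0.3117, 0.045], [0.4396, -0.3764, 0.045], [0.4246, -0.3764, 0.045]] [np.float64(0.0152), np.float64(0.0647), np.float64(0.015), np.float64(0.0647)]
tri handle end mid (array([ 0.43260619, -0.3821046 ,  0.03443264]), np.float64(0.0005308444317540927))
tri rim (array([ 0.51498314, -0.18079648,  0.01701481]), np.float64(0.00403182037779099))
feet top [array([ 0.6816, -0.0994,  0.095 ]), array([ 0.6502, -0.0997,  0.095 ]), array([ 0.517 , -0.1001,  0.095 ]), array([ 0.4874, -0.1003,  0.095 ])]
edge [0.5963105  0.11013013 0.234     ] [0.54409227 0.1084896  0.234     ]
[ 0.42854332 -0.27028785  0.30006682] [ 3.14151930e+00 -4.47145314e-04  1.57017426e+00]
```

```bash
python3 - <<'E'
from h import *
plan((.4326,-.3438,.09,1.55,6),(.4326,-.3438,.013,1.55,4))
E
```

```text
at [ 0.4285 -0.2703  0.3001] [ 3.142 -0.     1.57 ] t 40.25
[[[-0.25,0.01,0.7],0.04],[[-0.24,0.02,0.7],0.04],[[-0.25,0.01,0.7],0.04],[[-0.24,0.02,0.7],0.04],[[-0.25,0.02,0.7],0.04],[[-0.24,0.01,0.7],0.03],[[-0.0,0.0,0.39],0.0],[[-0.0,0.0,0.38],0.0],[[-0.0,0.0,0.39],0.0],[[-0.0,0.0,0.38],0.0]]
end [ 0.4324 -0.3437  0.013 ] 1.5501029714548928
```

>>> servo_tool --targets '[[[-0.25,0.02,0.7],0.04],[[-0.25,0.02,0.7],0.04],[[-0.25,0.02,0.7],0.04],[[-0.25,0.02,0.7],0.04],[[-0.25,0.02,0.7],0.04],[[-0.25,0,0.7],0.04],[[0,0,0],0],[[0,0,0],0]]'

```text
clock: 41.25
position: [0.4336, -0.3455, 0.0913]
tool_rot: [3.14, 0.0, 1.549]
force: [-0.1, 0.9, 0.0]
grip_width: 0.0856
```

```bash
python3 - <<'E'
from h import *
f=bot.grab_frame('wrist');cv2.imwrite('pics/w16.png',f)
plan((.4326,-.3438,.013,1.55,5))
E
```

```text
at [ 0.4337 -0.3458  0.0915] [3.140e+00 1.000e-03 1.549e+00] t 41.3
[[[0.01,-0.01,0.31],-0.0],[[0.01,-0.0,0.32],-0.0],[[0.01,-0.01,0.31],-0.0],[[0.01,-0.0,0.32],-0.0],[[0.0,-0.01,0.31],-0.01]]
end [ 0.4324 -0.3438  0.013 ] 1.550250590200747
```

View pics/w16.png

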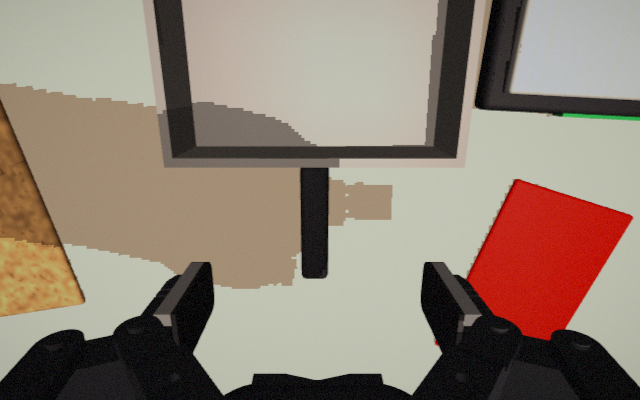

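>>> servo_tool --targets '[[[0.01,0,0.31],0],[[0.01,0,0.31],0],[[0.01,0,0.31],0],[[0.01,0,0.31],0],[[0,0,0.31],0],[[0,0,0],0],[[0,0,0],0]]'

```text
clock: 42.18
position: [0.433, -0.3444, 0.0125]
tool_rot: [3.141, 0.0, 1.548]
force: [-0.4, 0.6, 1.3]
grip_width: 0.0851
```

>>> servo_tool --targets '[[[0,0,0],0],[[0,0,0],0],[[0,0,0],0],[[0,0,0],0],[[0,0,0],0],[[0,0,0],0],[[0,0,0],0],[[0,0,0],0]]' --gripper -1 --newtons 100

```text
clock: 43.18
position: [0.4328, -0.3444, 0.0126]
tool_rot: [3.142, 0.0, 1.548]
force: [-1.6, 0.5, 6.5]
grip_width: 0.0145
```

>>> servo_tool --targets '[[[0,0,-0.2],0],[[0,0,-0.2],0],[[0,0,-0.2],0],[[0,0,-0.2],0],[[0,0,0],0],[[0,0,0],0]]'

```text
clock: 43.92
position: [0.4326, -0.3443, 0.0521]
tool_rot: [-3.141, -0.0, 1.548]
force: [0.2, 0.4, -0.7]
grip_width: 0.0147
```

```bash
python3 - <<'E'
from h import *
f=bot.grab_frame('wrist');cv2.imwrite('pics/w17.png',f)
f=bot.grab_frame('scene');cv2.imwrite('pics/s17.png',f);crop('pics/s17.png',200,90,360,210,5,'pics/s17c.png',1.3)
E
```

```text
(no output)
```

View pics/w17.png

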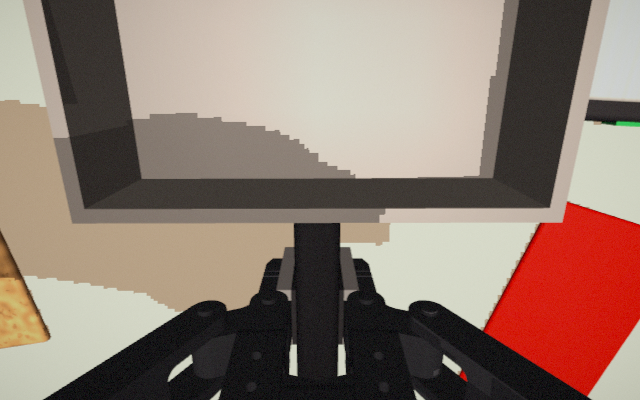

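View pics/s17c.png

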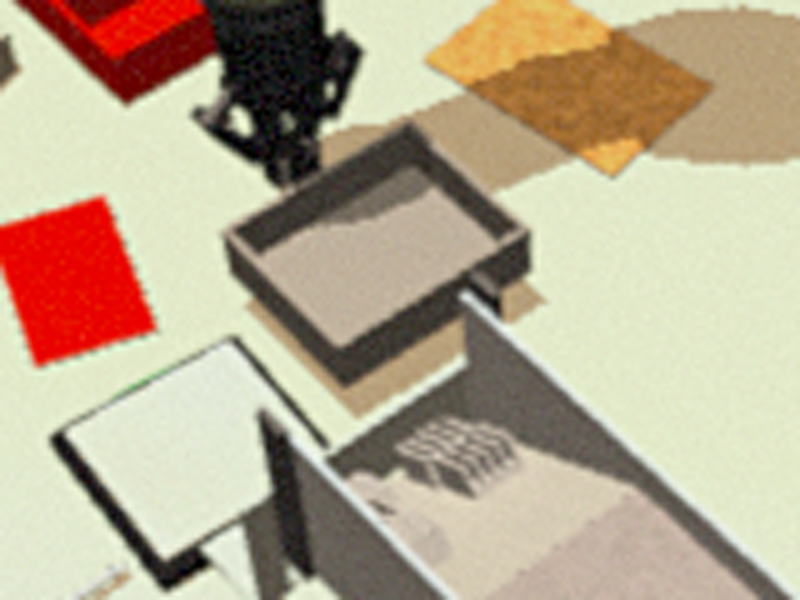

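```bash
python3 - <<'E'
from h import *
plan((.46,-.32,.047,1.577,4),(.585,-.30,.047,1.577,8))
E
```

```text
at [ 0.4326 -0.3442  0.0519] [-3.141 -0.     1.548] t 44.025
[[[0.12,0.13,0.02],-0.08],[[0.12,0.14,0.03],-0.08],[[0.13,0.14,0.02],-0.08],[[0.12,0.13,0.03],-0.09],[[0.05,0.31,-0.0],0.0],[[0.05,0.31,-0.0],0.0],[[0.05,0.31,-0.0],0.0],[[0.05,0.31,-0.0],0.0],[[0.05,0.32,-0.0],0.0],[[0.04,0.31,-0.0],0.0],[[0.05,0.32,-0.0],0.0],[[0.04,0.31,-0.0],0.0]]
end [ 0.5848 -0.3002  0.0469] 1.5771985964859403
```

>>> servo_tool --targets '[[[0.12,0.13,0],-0.1],[[0.12,0.13,0],-0.1],[[0.12,0.13,0],-0.1],[[0.12,0.13,0],0],[[0.05,0.31,0],0],[[0.05,0.31,0],0],[[0.05,0.31,0],0],[[0.05,0.31,0],0],[[0.05,0.31,0],0],[[0.05,0.31,0],0],[[0.05,0.31,0],0],[[0.05,0.31,0],0]]'

```text
clock: 45.52
position: [0.584, -0.2999, 0.0523]
tool_rot: [3.142, 0.0, 1.575]
force: [0.2, -0.1, -1.9]
grip_width: 0.015
```

>>> servo_tool --targets '[[[0,0,0.08],0],[[0,0,0],0],[[0,0,0],0]]'

```text
clock: 45.9
position: [0.5824, -0.3005, 0.0483]
tool_rot: [-3.141, 0.0, 1.574]
force: [-0.4, -0.5, -2.1]
grip_width: 0.0146
```

```bash
python3 - <<'E'
from h import *
f=bot.grab_frame('top');cv2.imwrite('pics/t18.png',f);crop('pics/t18.png',300,120,500,270,4,'pics/t18c.png',1.8)
f=bot.grab_frame('scene');cv2.imwrite('pics/s18.png',f);crop('pics/s18.png',200,90,360,210,5,'pics/s18c.png',1.3)
plan((.585,-.185,.047,1.577,8))
E
```

```text
at [ 0.5826 -0.3004  0.0484] [-3.141  0.     1.574] t 46.0
[[[0.29,0.01,0.0],-0.0],[[0.29,0.01,0.0],-0.0],[[0.29,0.01,0.0],-0.01],[[0.29,0.01,0.01],-0.0],[[0.29,0.0,0.0],-0.01],[[0.29,0.01,0.01],-0.0],[[0.28,0.0,0.0],-0.01],[[0.29,0.01,0.01],-0.0]]
end [ 0.5851 -0.1849  0.0469] 1.5767363642012961
```

View pics/t18c.png

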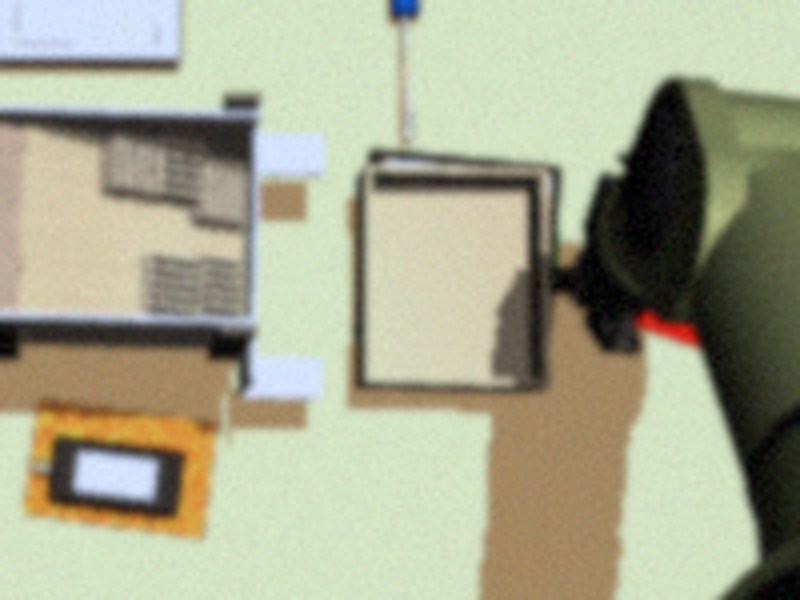

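View pics/s18c.png

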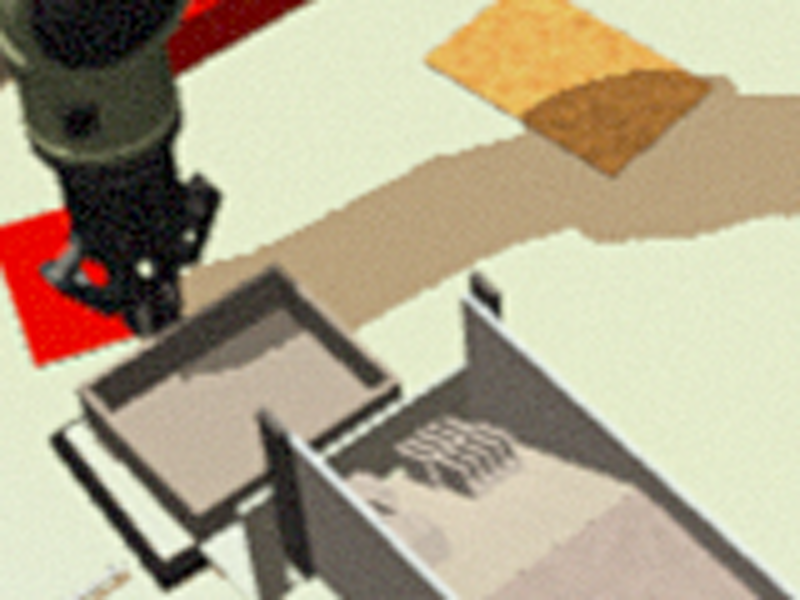

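```bash
python3 - <<'E'
from h import *
T=bot.get_calibration('top')
s=lambda x,y:((x+.5)/4-.5+300,(y+.5)/4-.5+120)
for p in [(372,163),(556,168),(546,388),(357,384)]: print('rim',onz(T,*s(*p),.081).round(4))
for p in [(322,135),(322,177),(321,358),(321,400)]: print('feet',onz(T,*s(*p),.096).round(4))
E
python3 - <<'E'
import cv2
a=cv2.imread('pics/t18.png')[150:230,360:450]
cv2.imwrite('pics/t18d.png',cv2.resize(cv2.convertScaleAbs(a,alpha=1.8),None,fx=7,fy=7,interpolation=cv2.INTER_NEAREST))
E
```

```text
rim [ 0.665  -0.1383  0.081 ]
rim [ 0.6646 -0.2741  0.081 ]
rim [ 0.501  -0.2653  0.081 ]
rim [ 0.5004 -0.1282  0.081 ]
feet [ 0.6814 -0.0993  0.096 ]
feet [ 0.65   -0.0995  0.096 ]
feet [ 0.5169 -0.0999  0.096 ]
feet [ 0.4865 -0.1002  0.096 ]
```

View pics/t18d.png

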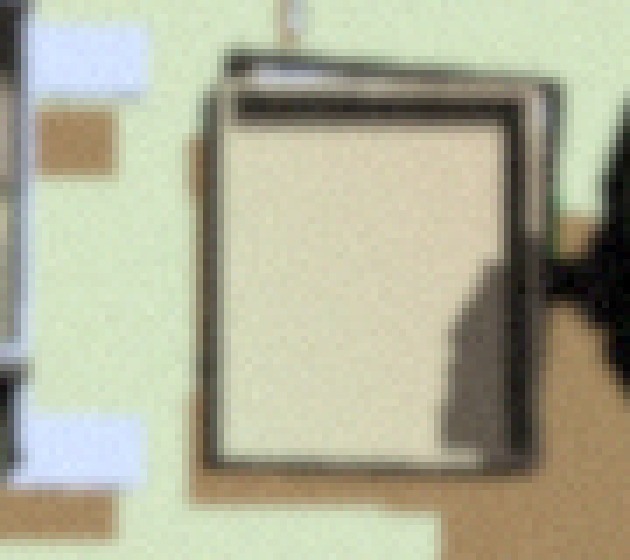

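>>> servo_tool --targets '[[[0.29,0.01,0],0],[[0.29,0.01,0],0],[[0.29,0.01,0],0],[[0.29,0.01,0],0],[[0.29,0.01,0],0],[[0.29,0,0],0],[[0.29,0,0],0],[[0.28,0,0],0],[[0,0,0],0],[[0,0,0],0]]'

```text
clock: 47.25
position: [0.5849, -0.1852, 0.0483]
tool_rot: [-3.141, 0.0, 1.574]
force: [0.7, 0.2, -1.5]
grip_width: 0.0144
```

```bash
python3 - <<'E'
from h import *
f=bot.grab_frame('top');cv2.imwrite('pics/t19.png',f);crop('pics/t19.png',300,120,500,270,4,'pics/t19c.png',1.8)
f=bot.grab_frame('scene');cv2.imwrite('pics/s19.png',f);crop('pics/s19.png',200,90,360,210,5,'pics/s19c.png',1.3)
f=bot.grab_frame('wrist');cv2.imwrite('pics/w19.png',f)
print(bot.observe()['position'])
E
```

```text
[ 0.58487865 -0.1853031   0.04825084]
```

View pics/t19c.png

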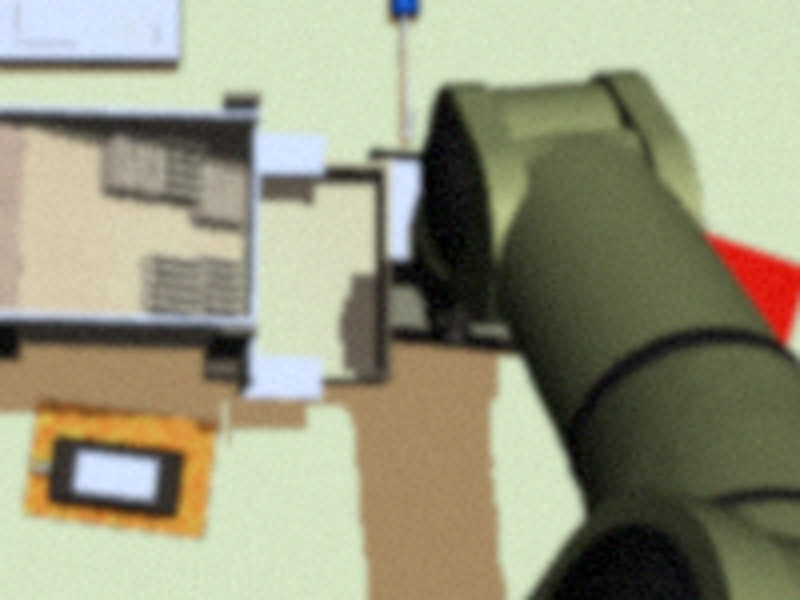

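View pics/w19.png

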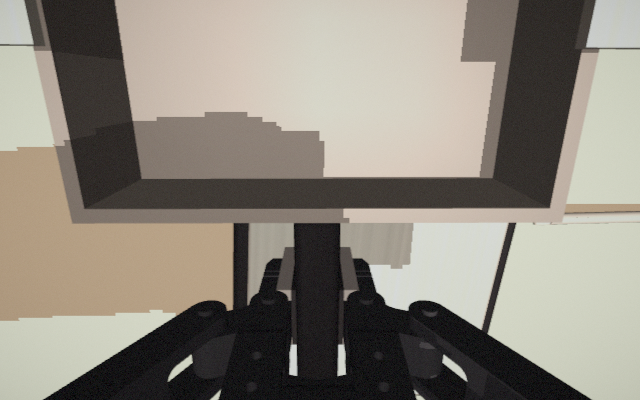

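View pics/s19c.png

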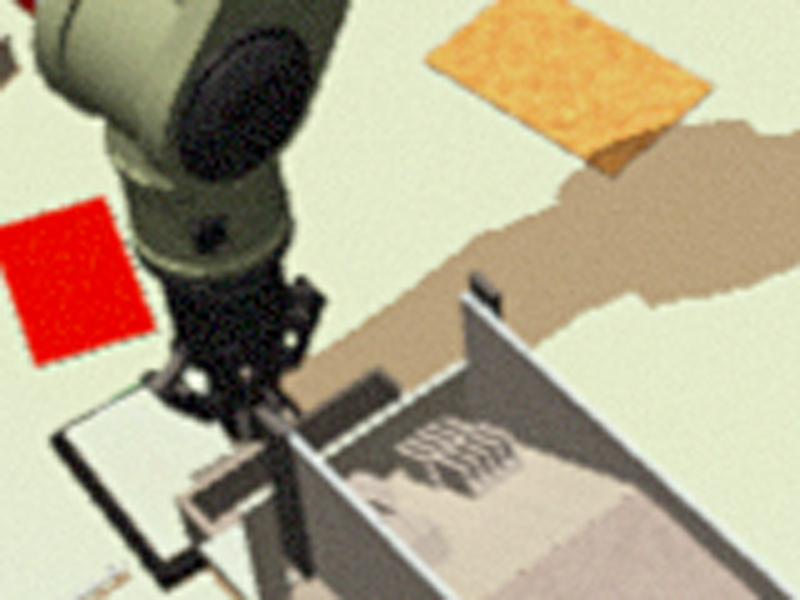

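The feet lie over both side rims, at t19c (290,155) and (285,378). I'll raise the dish now.

>>> servo_tool --targets '[[[0,0,-0.12],0],[[0,0,-0.12],0],[[0,0,-0.12],0],[[0,0,-0.12],0],[[0,0,0],0],[[0,0,0],0]]'

```text
clock: 48.15
position: [0.585, -0.1845, 0.0722]
tool_rot: [3.142, -0.0, 1.575]
force: [0.1, -0.4, -2.3]
grip_width: 0.0146
```

```bash
python3 - <<'E'
from h import *
f=bot.grab_frame('wrist');cv2.imwrite('pics/w20.png',f)
print(bot.observe()['position'],bot.observe()['force'],bot.observe()['moment'])
E
```

```text
[ 0.58491856 -0.18456204  0.07214164] [-0.2866315  -0.09056694 -2.58738743] [-0.24013556 -0.12531963 -0.03246028]
```

View pics/w20.png

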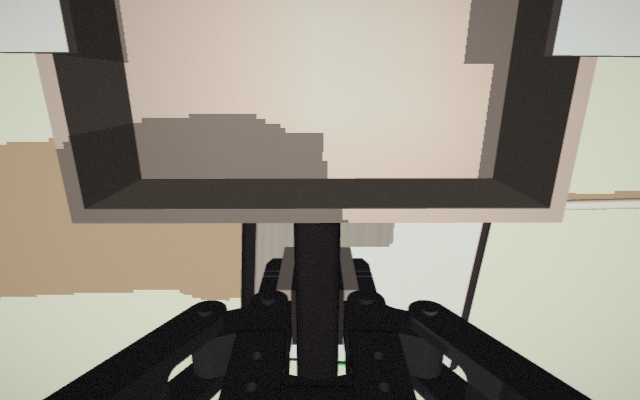

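>>> servo_tool --targets '[[[0,0,-0.1],0],[[0,0,-0.1],0],[[0,0,-0.1],0],[[0,0,-0.1],0],[[0,0,0],0],[[0,0,0],0],[[0,0,0],0],[[0,0,0],0],[[0,0,0],0],[[0,0,0],0]]'

```text
clock: 49.45
position: [0.5849, -0.1846, 0.0923]
tool_rot: [-3.141, -0.0, 1.575]
force: [-0.4, -0.8, -4.3]
grip_width: 0.0146
```

```bash
python3 - <<'E'
from h import *
f=bot.grab_frame('wrist');cv2.imwrite('pics/w21.png',f)
f=bot.grab_frame('top');cv2.imwrite('pics/t21.png',f);crop('pics/t21.png',300,120,500,270,4,'pics/t21c.png',1.8)
print(bot.observe()['position'],bot.observe()['force'],bot.observe()['moment'])
E
```

```text
[ 0.58493846 -0.18464262  0.0922729 ] [-0.79541437  0.17070188 -3.81351556] [-0.52048624  0.05441207  0.02484284]
```

View pics/w21.png

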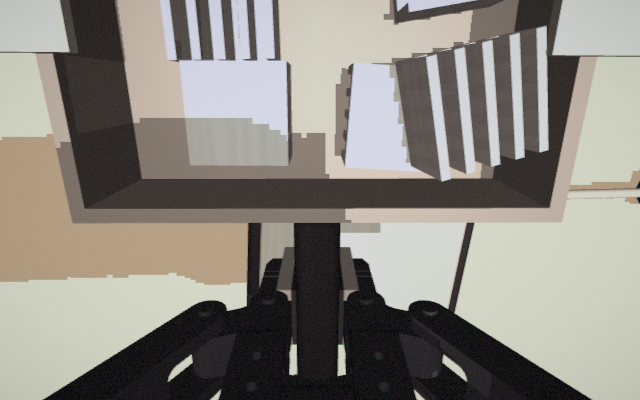

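View pics/t21c.png

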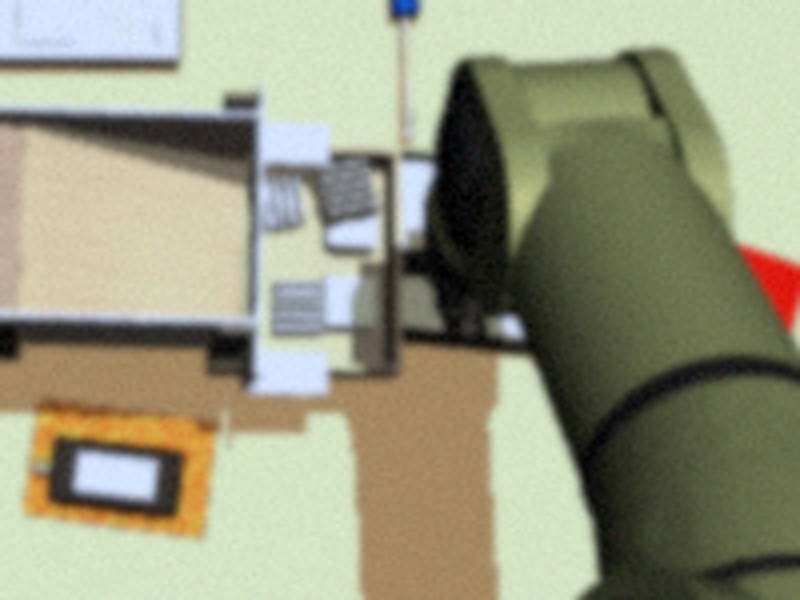

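All five sinks are in the dish and the chute is empty. I'll lower it gently.

>>> servo_tool --targets '[[[0,0,0.08],0],[[0,0,0.08],0],[[0,0,0.08],0],[[0,0,0.08],0],[[0,0,0.08],0],[[0,0,0.08],0],[[0,0,0.08],0],[[0,0,0.08],0],[[0,0,0.08],0],[[0,0,0.08],0],[[0,0,0.05],0],[[0,0,0],0]]'

```text
clock: 51.05
position: [0.5849, -0.1846, 0.0496]
tool_rot: [-3.141, -0.0, 1.575]
force: [-0.1, -0.2, -2.4]
grip_width: 0.0147
```

```bash
python3 - <<'E'
from h import *
f=bot.grab_frame('wrist');cv2.imwrite('pics/w22.png',f)
f=bot.grab_frame('top');cv2.imwrite('pics/t22.png',f);crop('pics/t22.png',300,120,500,270,4,'pics/t22c.png',1.8)
print(bot.observe()['position'],bot.observe()['force'],bot.observe()['moment'])
E
```

```text
[ 0.5850562  -0.18462375  0.04988377] [-1.17144357  0.70200339 -2.99005558] [-0.22750608  0.07021371  0.00226927]
```

View pics/w22.png

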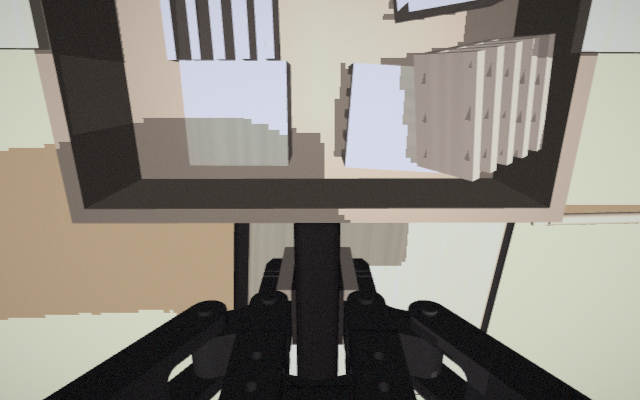

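View pics/t22c.png

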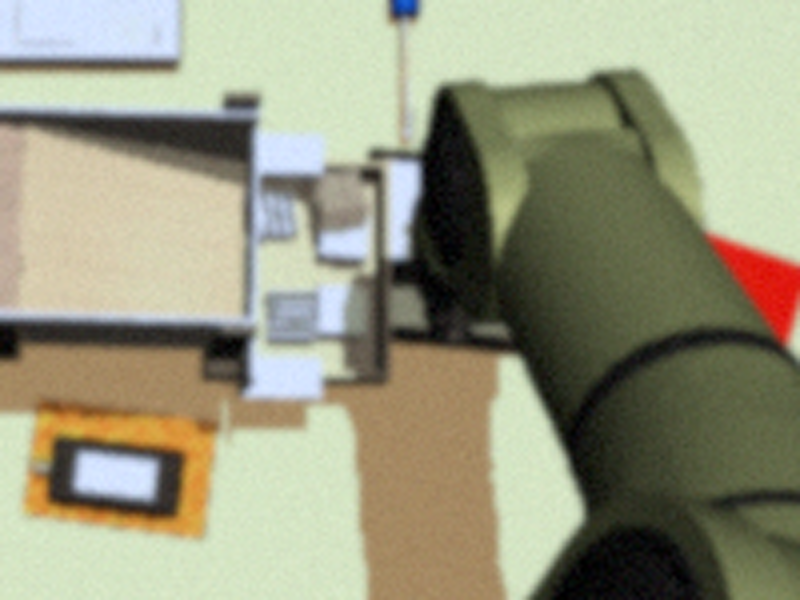

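The feet are back in their shut position and every sink is inside the dish. I'll carry the dish to the scale, whose centre is (.613,-.2156).

```bash
python3 - <<'E'
from h import *
plan((.585,-.22,.050,1.575,3),(.6135,-.316,.050,1.575,8))
E
```

```text
at [ 0.5851 -0.1846  0.0499] [3.141 0.    1.575] t 51.15
[[[-0.24,-0.0,-0.0],-0.0],[[-0.23,-0.0,-0.0],-0.0],[[-0.24,-0.0,-0.0],-0.01],[[-0.24,0.07,-0.0],0.0],[[-0.24,0.07,-0.0],0.0],[[-0.24,0.07,-0.0],0.0],[[-0.24,0.07,-0.0],0.0],[[-0.24,0.07,-0.0],0.0],[[-0.24,0.07,-0.0],0.0],[[-0.24,0.07,-0.0],0.0],[[-0.24,0.07,-0.0],0.0]]
end [ 0.6136 -0.316   0.0499] 1.5754206926625738
```

>>> servo_tool --targets '[[[-0.1,0,0],0],[[-0.2,0,0],0],[[-0.24,0,0],0],[[-0.24,0.06,0],0],[[-0.24,0.08,0],0],[[-0.24,0.08,0],0],[[-0.24,0.08,0],0],[[-0.24,0.08,0],0],[[-0.24,0.08,0],0],[[-0.24,0.06,0],0],[[-0.24,0.06,0],0],[[-0.16,0,0],0]]'

```text
clock: 52.65
position: [0.6145, -0.3164, 0.0497]
tool_rot: [-3.142, 0.0, 1.574]
force: [-0.2, 0.3, -2.4]
grip_width: 0.0148
```

>>> servo_tool --targets '[[[-0.1,0,0],0],[[-0.1,0,0],0],[[0,0,0],0],[[0,0,0],0]]'

```text
clock: 53.15
position: [0.6146, -0.3252, 0.0498]
tool_rot: [3.142, -0.0, 1.575]
force: [0.8, 0.4, -3.4]
grip_width: 0.0145
```

```bash
python3 - <<'E'
from h import *
f=bot.grab_frame('wrist');cv2.imwrite('pics/w23.png',f)
f=bot.grab_frame('top');cv2.imwrite('pics/t23.png',f);crop('pics/t23.png',300,120,500,270,4,'pics/t23c.png',1.8)
print(bot.observe()['position'],bot.observe()['force'],bot.observe()['moment'])
plan((.6135,-.316,.041,1.575,3))
E
```

```text
[ 0.61459333 -0.32513944  0.04981733] [-1.18931085 -0.07444109 -2.56210559] [-0.26521774  0.01738447 -0.01751304]
at [ 0.6146 -0.3251  0.0498] [ 3.142 -0.     1.575] t 53.25
[[[0.06,-0.01,0.06],-0.0],[[0.06,-0.01,0.06],-0.0],[[0.06,-0.0,0.06],-0.0]]
end [ 0.6136 -0.3161  0.0408] 1.574945401843237
```

View pics/t23c.png

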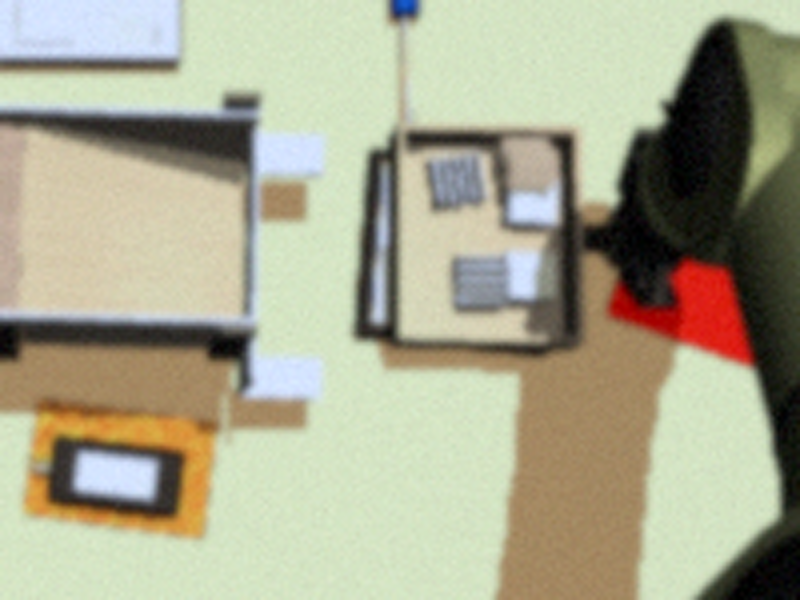

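View pics/w23.png

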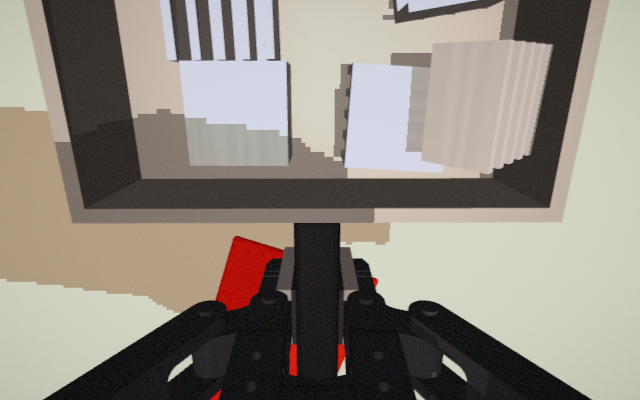

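```bash
python3 - <<'E'
from h import *
import pickle
c=pickle.load(open('w9.pkl','rb'))
print(onz(c,379,117,.01))
plan((.608,-.316,.041,1.575,5))
E
```

```text
[ 0.70101836 -0.17571329  0.01      ]
at [ 0.6146 -0.3251  0.0498] [ 3.142 -0.     1.575] t 53.25
[[[0.04,-0.03,0.04],-0.0],[[0.04,-0.03,0.03],-0.0],[[0.03,-0.02,0.04],-0.0],[[0.04,-0.03,0.03],-0.0],[[0.03,-0.02,0.04],-0.0]]
end [ 0.6081 -0.3162  0.0408] 1.574945401843237
```

Dish centre x is set to .608, which is within tolerance and about 12 mm clear of the screwdriver tip.

>>> servo_tool --targets '[[[0.04,-0.03,0],0],[[0.04,-0.03,0],0],[[0.04,-0.03,0],0],[[0.03,-0.03,0.05],0],[[0.03,-0.01,0.05],0],[[0,0,0.05],0],[[0,0,0.04],0],[[0,0,0],0],[[0,0,0],0]]'

```text
clock: 54.38
position: [0.608, -0.3166, 0.0403]
tool_rot: [3.142, -0.0, 1.575]
force: [0.5, 0.3, -2.4]
grip_width: 0.0147
```

>>> servo_tool --targets '[[[0,0,0.03],0],[[0,0,0.03],0],[[0,0,0],0],[[0,0,0],0]]'

```text
clock: 54.88
position: [0.6081, -0.3166, 0.0377]
tool_rot: [3.141, 0.0, 1.574]
force: [-2.1, 0.5, 5.6]
grip_width: 0.0145
```

Contact at the height I predicted (.0375). I'll release it.

>>> servo_tool --targets '[[[0,0,0],0],[[0,0,0],0],[[0,0,0],0],[[0,0,0],0],[[0,0,0],0],[[0,0,0],0]]' --gripper 1 --newtons 20

```text
clock: 55.62
position: [0.608, -0.3165, 0.0373]
tool_rot: [-3.142, -0.0, 1.574]
force: [0.9, -0.4, -0.2]
grip_width: 0.0854
```

>>> servo_tool --targets '[[[0,0,-0.1],0],[[0,0,-0.2],0],[[0,0,-0.4],0],[[0,0,-0.6],0],[[0,0,-0.8],0],[[0,0,-0.8],0],[[-0.4,0,-0.8],0],[[-0.4,0,-0.8],0],[[-0.4,0,-0.6],0],[[0,0,0],0],[[0,0,0],0],[[0,0,0],0]]'

```text
clock: 57.12
position: [0.6081, -0.3757, 0.2919]
tool_rot: [-3.141, -0.001, 1.575]
force: [0.8, -0.5, -0.7]
grip_width: 0.0854
```

```bash
python3 - <<'E'
from h import *
import pickle
c=bot.get_calibration('wrist');f=bot.grab_frame('wrist');cv2.imwrite('pics/w24.png',f);pickle.dump(c,open('w24.pkl','wb'))
f=bot.grab_frame('top');cv2.imwrite('pics/t24.png',f);crop('pics/t24.png',300,120,500,270,4,'pics/t24c.png',1.8)
f=bot.grab_frame('scene');cv2.imwrite('pics/s24.png',f)
E
```

```text
(no output)
```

View pics/w24.png

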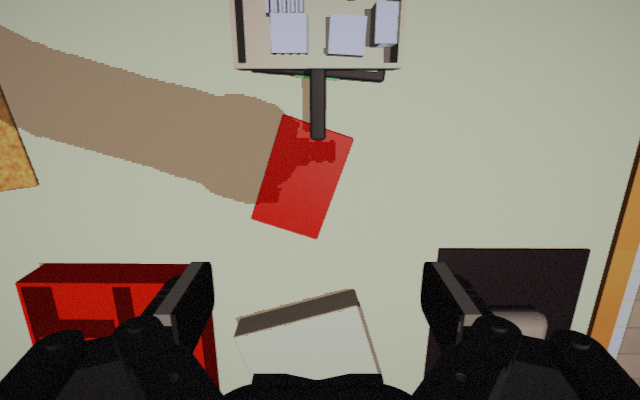

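View pics/t24c.png

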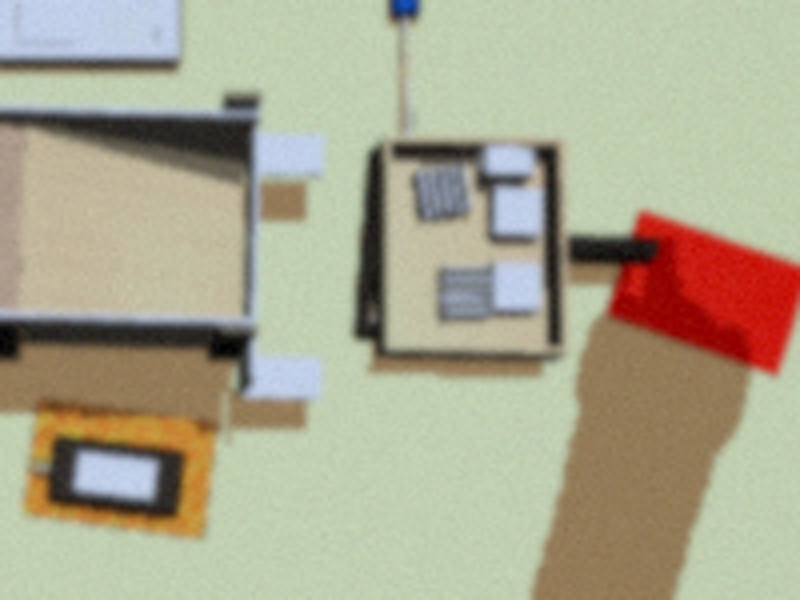

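View pics/s24.png

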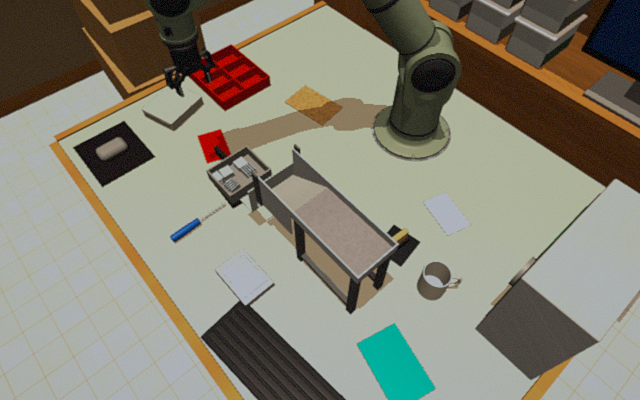

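Five sinks are in the dish on the scale. Next I'll check the dish centring, the brick and the scraper.

```bash
python3 - <<'E'
from h import *
T=bot.get_calibration('top');f=bot.grab_frame('top');cv2.imwrite('pics/t25.png',f)
crop('pics/t25.png',170,210,350,290,4.4,'pics/t25c.png',1.8)
s=lambda x,y:((x+.5)/4-.5+300,(y+.5)/4-.5+120)
P=np.array([onz(T,*s(*p),.07) for p in [(385,140),(567,142),(564,355),(378,352)]]);print(P.round(4).tolist(),P.mean(0).round(4)-np.array([.613,-.2156,0]))
B=np.array([onz(T,*s(*p),.034) for p in [(52,438),(183,452),(175,516),(47,500)]]).mean(0)
Q=np.array([onz(T,*s(*p),.004) for p in [(38,403),(216,420),(203,537),(25,514)]]).mean(0);print('brick-pad',(B-Q).round(4))
o=bot.observe();print(o['position'],o['force'],o['clock'])
E
```

```text
[[0.6856, -0.1497, 0.07], [0.6874, -0.2855, 0.07], [0.5269, -0.2816, 0.07], [0.5257, -0.1451, 0.07]] [-0.0066  0.0001  0.07  ]
brick-pad [-0.0079  0.0048  0.03  ]
[ 0.60820108 -0.37618596  0.29199248] [ 0.20658586  0.1428393  -1.37322912] 57.325
```

View pics/t25c.png

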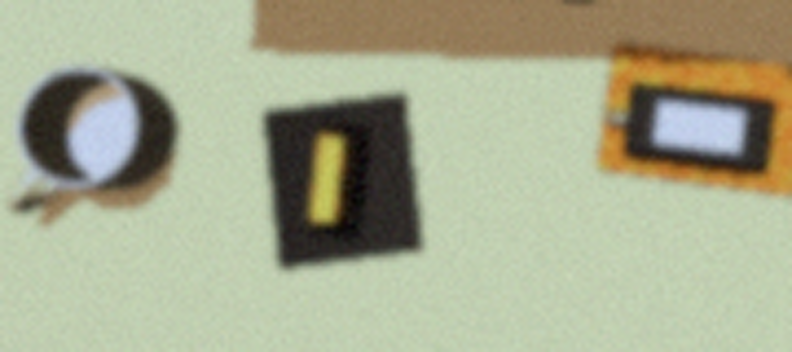

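The scraper's grip at (327,178) is well within the mat, whose centre is (343,182), and the mug looks unmoved. I'm handing in.

```bash
python3 -c "
from workcell import bot
print(bot.job_done())"
```

```text
the job is handed in; nothing more can be done
None
```

The job is done and handed in at about 57 s of the 208 s allowed; no verdict was reported.

**What I did:**
- I swept five heat sinks into the chute in two passes and stood the scraper back on its mat.
- I moved the power brick to the smaller cork pad, measured at about 137 by 89 mm. I did this before the catch so that the scale was free.
- I lifted the gate about 32 mm with the dish rims, caught all five sinks, lowered the dish so the gate shut, and set the dish on the scale.

**Last checks, from the camera images:**
- **Dish:** all five sinks are in it, and its centre is about 7 mm from the scale's centre. I put it about 5 mm off in x on purpose, to stay clear of the screwdriver tip.
- **Brick:** it lies on the pad about 8 mm and 5 mm off centre.
- **Scraper:** it stands on its mat near the middle.
- **Gate and bystanders:** the gate's feet are back at the shut position. The mug, hard drive and screwdriver look unmoved.
- **Gripper:** it is open and clear of everything.

**Checks that disagreed:**
- The first height of the scraper's grip came out at 46 mm because the arm was still settling. A repeat gave 57–60 mm, against 66 mm expected from the text.
- A few two-view corner heights, on the platter and one dish corner, scattered by 1–3 cm because of poorly matched corners. For those I used the given heights, and touchdown on the scale came within 1 mm of the predicted height.

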